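# Feed dry bread ends to the crumb mill with the tipping skip

### The arm

A 6-joint arm with a two-finger parallel gripper is mounted at the origin on the work surface. World frame = base frame: x ahead of the robot, y to its left, z up, the work surface at z = 0. Lengths are in m, angles in rad, forces in N, time in s.
With the tool pointing down it reaches from about 0.275 to 0.825 m from the base axis. Payload 5.2 kg.
Tool frame: the origin (TCP) lies at the very end of the fingers, on their centre line; the grasp point (between the pads) lies 19 mm behind it; z points along the fingers, y is the line along which they close (so a half turn about z gives the same grasp; the last joint's range is limited). The gripper opens to 93 mm and grips with 3 to 60 N. Pads are 15 mm wide; open, the fingers measure 128 mm over their backs; the gripper's body (75 mm by 188 mm) begins 65 mm behind the grasp point.
Start: joints at [1.102, 0.259, 1.535, -0, 1.348, -0.203], TCP at [0.144, 0.531, 0.219] pointing down, gripper open.
Joint ranges: [-3.14, 3.14], [-0.91, 2.08], [0.19, 2.58], [-1.22, 4.36], [0.22, 2.71], [-3.12, 3.12]. Speed limits (rad/s): [2.57, 2.57, 3.14, 3.14, 3.14, 3.14].

### API

Orientations are given as a unit quaternion [w, x, y, z].
In Python, from station import manip gives the robot as it stands. The module is installed in compiled form; this text tells all that it offers.
- The arm moves only by the tool carry_out, never from a script. Its argument "deltas" is a list of rows, each an object of numbers: "dx", "dy", "dz": the shift along the world's x, y, z in cm; "rx", "ry", "rz": the turn, a rotation vector about the world's x, y, z in degrees; "fingers": the opening, from -1 (shut) to 1 (fully open). In form: [{"dx": .., "dy": .., "dz": .., "rx": .., "ry": .., "rz": .., "fingers": ..}, ...]. A call has 1 to 12 rows; each row is the pose to reach, as a shift and turn from the pose commanded when the call began; what a row does not reach only later rows make up. A row lasts 1/10 s, in which the tool goes at most 50 mm and 8.59 degrees, less where a joint would pass 70% of its speed; a pose out of reach is approached as far as the arm can. A call with a gripper value outside its range is refused whole. The fingers move at their own pace and stop on an object; "squeeze" is the grip in N (left out, the last holds). Time passes only in rows, so rows that repeat a pose let the fingers close. It gives the time, the measured TCP pose, the force, the opening and the grip force at its end, in the units of the state.
- manip.get_obs(): the state, without advancing time (a new reading comes with each control period).
- manip.read_camera(name): name is "scene" or "side" or "wrist"; returns a dict with "pixels" (400x640x3 uint8, blue, green, red), "mtx" (3x3 intrinsics, pixels), "k1" (the pictures are not rectified: a ray, as slopes to the right and down, at radius r is drawn at 1 + k1 r^2 times it, then the intrinsics apply), "extrinsics" (4x4, takes a point from camera to world coordinates); the wrist camera has in their place "hand_eye" (4x4, takes a point from camera to tool coordinates, whose origin is the TCP and whose axes are the flange's). Camera axes: x right, y down, z forward; pixel columns grow to the right and rows downward; lengths in m; the calibration is good to about 2 mm. A picture is of the moment at which its call begins: read the wrist's pose just before it. There is no depth.
- manip.sign_off(): hands the job in; it is judged then, once.
The state is a dict: "time": time; "joint_pos": joint angles; "joint_vel": joint speeds; "effort": joint torques, N m; "tcp_pos": TCP position; "eef_rot": TCP orientation; "contact_force": force on the tool from outside, world axes, zero at the start; "moment": the same for the moment, N m; "width": opening from 0.0 (shut) to 1.0 (fully open); "finger_force": force on a finger pad.
Only numpy, scipy, OpenCV 4.12 (cv2) and the standard library are available. Lean on these libraries where they do the work, as an engineer would, in place of code of your own. Each camera call takes 0.05 s, during which the arm holds its last target. There are 200 camera calls.

### The job

Put every dry bread end lying on the table into the mill's tipping skip and crank the black handwheel clockwise until its red pointer stands at the green mark on the dial, which draws the shutter off the feed bin. Then push the skip's red bar over past the detent until the skip is fully tipped and every bread end has dropped into the bin, ease the skip back down without letting it slam until it sits fully upright, and leave the wheel at its mark. Never tip the skip while the shutter is shut, and leave the crockery, tin and jars where they are.

Things in the scene. Friction and masses are not known exactly. Their poses are not given: they have to be found in the camera images.
- feeder: Grey and green feeder of the crumb mill, fixed; place and yaw vary. Origin on the table under the middle of the skip's hinge; y points the way the skip dumps, z up, x away from the robot. Grey plinth under the skip: x -135..135, y -120..0 mm, 145 high. Bin, wheel gearbox and mill (x 155..415, y 240..410, 190 mm high) are part of it.
- bin_floor (a point): Centre of the feed bin's floor, at feeder (0, 120, 5) mm. Open-topped steel bin, inside 270 (x) by 190 mm (y), rim 100 mm above the table (far wall 130). A shutter plate with a yellow edge covers it at height 105 mm and slides off towards +x into a green cassette (x 145..425 mm, 118 mm high), 80 mm per rad of the handwheel; at the green mark the bin is open.
- skip (a joint): Tilt of the skip, rad: 0 upright on its stop, 1.75 fully tipped on its other stop. Growing, the red bar swings up and over to the feeder's +y. Weight (0.8 kg) and a sprung detent (dead centre at 0.5 rad) hold it upright with up to 1 N m; past about 0.8 rad it falls over and stays. Returning, below about 0.7 rad it is pulled home and slams if let go: lead it down slower than 1.5 rad/s.
- skip_bar (a point): Middle of the skip's red push bar, 16 mm thick, 200 mm long along the feeder's x, middle 170 mm free. The hinge axis runs along x at feeder (0, 0, 155) mm; upright the bar is at (0, -155, 255), 33 mm behind the tub's back wall, and swings on a 184 mm radius. Pinch or straddle it from above and lead it along the arc; it turns between the fingers.
- skip_floor (a point): Middle of the inner floor of the skip, an open steel tub; axes are the skip's own (the feeder's while upright). Upright at feeder (0, -60, 159) mm. Inside: 264 mm along x; flat floor 120 mm along y (60 either side); walls reach 80 mm above the hinge; the +y wall splays out at 39 degrees from the hinge to its lip at y = +125 mm from this point.
- wheel (a joint): Turn of the handwheel, rad, growing clockwise seen from above; 0 to 4.0. At 3.30 the red pointer stands at the green mark. It starts between 0 and 0.5 and stays where it is left (friction about 0.25 N m).
- wheel_hub (a point): Centre of the handwheel, on its upright axis at rim height: feeder (-60, 330, 165) mm. Black rim, mean radius 65, 16 mm thick; three 9 mm spokes 120 degrees apart, hub radius 18. Red spoke = pointer: from above it points along feeder -x (where the green mark is) turned counter-clockwise by 3.30 - wheel. Grip the rim from above between spokes; about 60 mm free below.
- bread1: Dry, hard bread end, brown crust with one pale cut end, 52 (x) by 85 (y) by 46 mm (z), about 70 g, origin at its centre. Lies flat on the table to the right of the skip; two to four are present, the others are absent (None from the start).
- bread2: Dry, hard bread end, brown crust with one pale cut end, 52 (x) by 85 (y) by 46 mm (z), about 70 g, origin at its centre. Lies flat on the table to the right of the skip; two to four are present, the others are absent (None from the start).
- bread3: Dry, hard bread end, brown crust with one pale cut end, 52 (x) by 85 (y) by 46 mm (z), about 70 g, origin at its centre. Lies flat on the table to the right of the skip; two to four are present, the others are absent (None from the start).
- bread4: Dry, hard bread end, brown crust with one pale cut end, 52 (x) by 85 (y) by 46 mm (z), about 70 g, origin at its centre. Lies flat on the table to the right of the skip; two to four are present, the others are absent (None from the start).
- jar: Jar with a red lid, 76 mm across, 120 mm tall. Origin at the centre of its underside. A bystander: leave it where it is.
- mug: Blue mug, 80 mm across, 75 mm tall. Origin at the centre of its underside. A bystander: leave it where it is.
- butter_tin: Round brass-coloured tin, 52 mm across, 40 mm tall, standing by the bread ends. Origin at the centre of its underside. A bystander: leave it where it is.
- bowl: White bowl, 110 mm across, 50 mm tall. Origin at the centre of its underside. A bystander: leave it where it is.
- salt: Glass salt jar, 56 mm across, 100 mm tall. Origin at the centre of its underside. A bystander: leave it where it is.
Not all that is in view belongs to the job. What is shaped like the bread4 but blue is not meant.

How it is judged:
On the way, in this order (a step that is already met when the one before it is completed fails the run):
1. every bread end lies in the upright skip and the wheel's pointer stands at the green mark (x of bread1 in the frame of skip_floor between -0.14 and 0.14 m and y of bread1 in the frame of skip_floor between -0.075 and 0.13 m and z of bread1 in the frame of skip_floor between 0 and 0.12 m and x of bread2 in the frame of skip_floor between -0.14 and 0.14 m and y of bread2 in the frame of skip_floor between -0.075 and 0.13 m and z of bread2 in the frame of skip_floor between 0 and 0.12 m and x of bread3 in the frame of skip_floor between -0.14 and 0.14 m and y of bread3 in the frame of skip_floor between -0.075 and 0.13 m and z of bread3 in the frame of skip_floor between 0 and 0.12 m and x of bread4 in the frame of skip_floor between -0.14 and 0.14 m and y of bread4 in the frame of skip_floor between -0.075 and 0.13 m and z of bread4 in the frame of skip_floor between 0 and 0.12 m and value of joint wheel between 3.15 and 3.45 rad and value of joint skip below 0.1 rad), for 0.3 s.
2. the skip is fully tipped and every bread end lies in the feed bin (x of bread1 in the frame of feeder between -0.145 and 0.145 m and y of bread1 in the frame of feeder between 0.01 and 0.225 m and z of bread1 in the frame of feeder between 0 and 0.115 m and x of bread2 in the frame of feeder between -0.145 and 0.145 m and y of bread2 in the frame of feeder between 0.01 and 0.225 m and z of bread2 in the frame of feeder between 0 and 0.115 m and x of bread3 in the frame of feeder between -0.145 and 0.145 m and y of bread3 in the frame of feeder between 0.01 and 0.225 m and z of bread3 in the frame of feeder between 0 and 0.115 m and x of bread4 in the frame of feeder between -0.145 and 0.145 m and y of bread4 in the frame of feeder between 0.01 and 0.225 m and z of bread4 in the frame of feeder between 0 and 0.115 m and value of joint skip above 1.6 rad), for 0.3 s.
3. the skip is back fully upright (value of joint skip below 0.06 rad), for 0.3 s.
At the end, for the whole second after the job is handed in: Every bread end present lies at rest inside the feed bin, the skip is upright (tilt below 0.06 rad) and the handwheel stands within 0.15 rad of the mark (3.15 to 3.45) (x of bread1 in the frame of feeder between -0.145 and 0.145 m and y of bread1 in the frame of feeder between 0.01 and 0.225 m and z of bread1 in the frame of feeder between 0 and 0.115 m and x of bread2 in the frame of feeder between -0.145 and 0.145 m and y of bread2 in the frame of feeder between 0.01 and 0.225 m and z of bread2 in the frame of feeder between 0 and 0.115 m and x of bread3 in the frame of feeder between -0.145 and 0.145 m and y of bread3 in the frame of feeder between 0.01 and 0.225 m and z of bread3 in the frame of feeder between 0 and 0.115 m and x of bread4 in the frame of feeder between -0.145 and 0.145 m and y of bread4 in the frame of feeder between 0.01 and 0.225 m and z of bread4 in the frame of feeder between 0 and 0.115 m and value of joint wheel between 3.15 and 3.45 rad and value of joint skip below 0.06 rad and linear speed of each of bread1, bread2, bread3, bread4 below 0.03 m/s); the robot touches nothing.
It fails at once if the skip is tipped (beyond 0.6 rad) while the shutter is not open (wheel below 3.0 rad) (value of joint skip above 0.6 rad and value of joint wheel below 3 rad).
It fails at once if the skip swings back faster than 1.5 rad/s (slams) from more than 0.12 rad (value of joint skip above 0.12 rad and velocity of joint skip below -1.5 rad/s).
It fails at once if a bystander is moved by more than 4 cm (distance of any of jar, mug, butter_tin, bowl, salt from where it was at the start of the episode above 0.04 m).
Of bread1, bread2, bread3, bread4 only 2 to 4 are there at a start; the rules pass over those that are not, and their reading is None.
At some moment in a run one of bread1, bread2, bread3, bread4 may be knocked a few centimetres aside while the robot is not near it.
It also fails if it takes over 210 s, if anything falls off the work surface, if the arm or the gripper's body presses on something with over 40 N, if the wrist force passes 120 N, or if a joint passes its speed limit or range.

## Working session

There is one attempt and no reset: what is moved stays moved. The work goes in short steps, Python scripts to look and compute and a tool call to move; the robot and the scene stay as the last step left them, time stands still between calls to the robot, and variables do not carry over. Pictures are saved under pics/ and viewed, at most 14 in all, crops included, and the job is handed in when it is done.

Besides the shell and the picture viewer there is one more tool, called after "Request:" as name(argument=value, ...), one argument or row to a line, values as JSON. carry_out: Moves the arm, as the interface text tells. Its arguments: {"type":"object","properties":{"deltas":{"type":"array"},"squeeze":{"type":"number"}},"required":["deltas"]}

```bash
mkdir -p pics
cat > h.py <<'E'
import numpy as np, cv2
from station import manip
from scipy.spatial.transform import Rotation as R
def T_tool(o):
    T=np.eye(4); q=o["eef_rot"]; T[:3,:3]=R.from_quat([q[1],q[2],q[3],q[0]]).as_matrix(); T[:3,3]=o["tcp_pos"]; return T
def cam(name):
    o=manip.get_obs(); c=manip.read_camera(name)
    E=np.array(c["extrinsics"]) if "extrinsics" in c else T_tool(o)@np.array(c["hand_eye"])
    return dict(img=np.array(c["pixels"]),K=np.array(c["mtx"]),k=float(c["k1"]),E=E)
def save(c,n): np.savez("pics/"+n+".npz",**c); cv2.imwrite("pics/"+n+".png",c["img"])
def load(n): return dict(np.load("pics/"+n+".npz"))
def onz(c,u,v,z):
    p=cv2.undistortPoints(np.array([[[u,v]]],float),c["K"],np.array([c["k"],0,0,0.]))[0,0] if 0 else None
    K=c["K"]; d=np.array([(u-K[0,2])/K[0,0],(v-K[1,2])/K[1,1]]); s=d.copy()
    for _ in range(20): s=d/(1+c["k"]*(s@s))
    r=c["E"][:3,:3]@np.array([s[0],s[1],1]); t=c["E"][:3,3]
    return t+r*(z-t[2])/r[2]
def proj(c,P):
    P=np.atleast_2d(P); Q=(P-c["E"][:3,3])@c["E"][:3,:3]; s=Q[:,:2]/Q[:,2:]
    s=s*(1+c["k"]*(s**2).sum(1,keepdims=True)); return s*[c["K"][0,0],c["K"][1,1]]+c["K"][:2,2]
E
python3 - <<'E'
from h import *
for n in("scene","side","wrist"):
    c=cam(n); save(c,n+"0"); print(n,c["E"].round(3).tolist(),c["k"])
print(manip.get_obs())
E
```

```text
scene [[-0.846, 0.441, -0.301, 1.056], [0.533, 0.696, -0.481, 0.638], [-0.002, -0.567, -0.824, 1.48], [0.0, 0.0, 0.0, 1.0]] -0.09822129582809912
side [[0.828, -0.372, 0.421, -0.034], [-0.561, -0.565, 0.605, -0.972], [0.013, -0.736, -0.676, 1.148], [0.0, 0.0, 0.0, 1.0]] 0.0448646361296115
wrist [[0.263, 0.935, 0.238, 0.078], [0.965, -0.254, -0.065, 0.548], [-0.001, 0.247, -0.969, 0.383], [0.0, 0.0, 0.0, 1.0]] -0.0006845905733425427
{'time': 0.15, 'joint_pos': array([ 1.10221468e+00,  2.59200290e-01,  1.53581621e+00,  1.14778046e-05,
        1.34800031e+00, -2.02793677e-01]), 'joint_vel': array([-9.62324101e-05, -1.43262327e-03, -4.27986022e-03, -6.03987543e-04,
       -1.93310019e-03, -1.55356846e-04]), 'effort': array([ 6.24330369e-04, -4.37642348e+01, -2.84233904e+01,  7.18168099e-02,
        3.80309124e-02, -1.08391957e-04]), 'tcp_pos': array([0.14424808, 0.53031968, 0.2180016 ]), 'eef_rot': array([-2.39854552e-04,  1.32504387e-01,  9.91182163e-01, -6.70486513e-04]), 'contact_force': array([ 0.6918449 , -0.00205417,  0.41074909]), 'moment': array([-0.01894608, -0.04467145,  0.01569262]), 'finger_force': 0.0, 'width': 0.9993635900927137}
```

View pics/scene0.png

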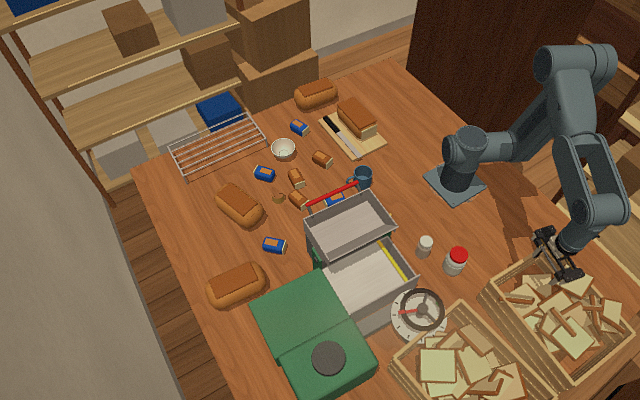

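View pics/side0.png

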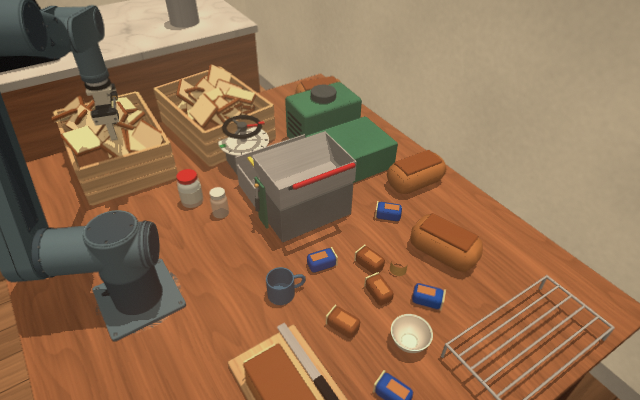

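The scene view shows the feeder (skip at 350,225, wheel at 420,308). There are three brown bread ends at (322,158), (296,179) and (298,200); the blue ones are decoys. The side view agrees, with bread at (370,258), (379,289) and (343,320).

Run:
```python
from h import *
a=load("scene0")["img"]; b=load("side0")["img"]
cv2.imwrite("pics/s1.png",cv2.resize(a[140:340,260:460],None,fx=3,fy=3,interpolation=2))
cv2.imwrite("pics/d1.png",cv2.resize(b[100:350,190:450],None,fx=2.4,fy=2.4,interpolation=2))
```

```text
(no output)
```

View pics/s1.png

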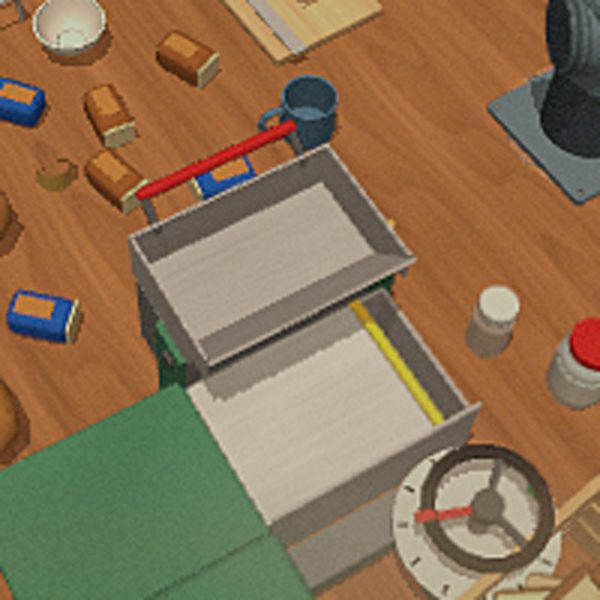

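View pics/d1.png

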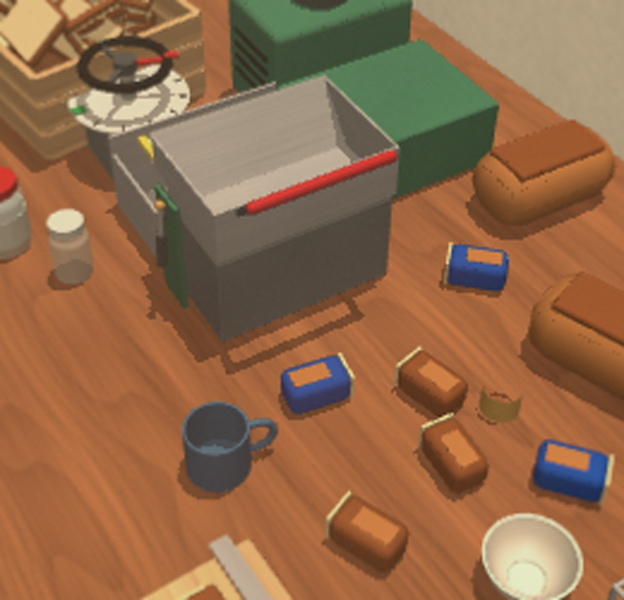

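Run:
```python
from h import *
from scipy.optimize import least_squares
S=load("scene0");D=load("side0")
s=lambda u,v:np.array([260+u/3,140+v/3]); d=lambda u,v:np.array([190+u/2.4,100+v/2.4])
obs=[(S,(.1,-.155,.255),s(140,191)),(S,(-.1,-.155,.255),s(294,127)),(S,(-.06,.33,.17),s(487,507)),
(D,(-.1,-.155,.255),d(249,208)),(D,(.1,-.155,.255),d(394,156)),(D,(-.06,.33,.17),d(124,62))]
def W(p,P): c,s_=np.cos(p[2]),np.sin(p[2]); P=np.array(P); return np.array([p[0]+c*P[0]-s_*P[1],p[1]+s_*P[0]+c*P[1],P[2]])
f=lambda p:np.concatenate([proj(c,W(p,P))[0]-q for c,P,q in obs])
r=least_squares(f,[.55,.1,0]); print(r.x,np.degrees(r.x[2]),f(r.x).reshape(-1,2).round(1))
np.save("feeder.npy",r.x)
for n,P in dict(bar=(0,-.155,.255),hub=(-.06,.33,.165),bin=(0,.12,.005),skip=(0,-.06,.159)).items(): print(n,W(r.x,P).round(3))
for a,b in(((186,45),(374,523)),((112,100),(457,447)),((117,168),(437,367))): print(onz(S,*s(*a),.046).round(3),onz(D,*d(*b),.046).round(3))
print("tin",onz(S,*s(56,166),.04).round(3),onz(D,*d(500,395),.04).round(3))
# pointer
h=W(r.x,(-.06,.33,.165));t=onz(S,*s(417,517),.165);v=t-h; a=np.arctan2(v[1],v[0])-r.x[2]; print("ptr",np.linalg.norm(v),"wheel",3.3-((a-np.pi)%(2*np.pi)))
t=onz(D,*d(177,56),.165);v=t-h; a=np.arctan2(v[1],v[0])-r.x[2]; print("ptr",np.linalg.norm(v),"wheel",3.3-((a-np.pi)%(2*np.pi)))
```

```text
[ 0.59361277  0.06748724 -0.06061861] -3.4731904465749905 [[-0.1  0.1]
 [-2.2 -0.8]
 [-1.4 -0.9]
 [-0.3 -0.7]
 [-2.5 -0.5]
 [-0.4 -1.2]]
bar [ 0.584 -0.087  0.255]
hub [0.554 0.401 0.165]
bin [0.601 0.187 0.005]
skip [0.59  0.008 0.159]
[ 0.431 -0.405  0.046] [ 0.439 -0.414  0.046]
[ 0.574 -0.374  0.046] [ 0.584 -0.384  0.046]
[ 0.628 -0.268  0.046] [ 0.643 -0.272  0.046]
tin [ 0.696 -0.32   0.04 ] [ 0.684 -0.348  0.04 ]
ptr 0.07243123245352596 wheel 0.5012303784872252
ptr 0.0821651833801014 wheel 0.47295490864195733
```

Request:
carry_out(
  deltas=[
    {"dz": 5},
    {"dx": 5, "dy": -3, "dz": 10},
    {"dx": 10, "dy": -12, "dz": 15},
    {"dx": 34, "dy": -87, "dz": 17},
    {"dx": 34, "dy": -87, "dz": 17},
    {"dx": 34, "dy": -87, "dz": 17},
    {"dx": 34, "dy": -87, "dz": 17},
    {"dx": 34, "dy": -87, "dz": 17},
    {"dx": 34, "dy": -87, "dz": 17},
    {"dx": 34, "dy": -87, "dz": 17},
    {"dx": 34, "dy": -87, "dz": 17},
    {"dx": 34, "dy": -87, "dz": 17},
  ],
)

```text
invalid input
```

Request:
carry_out(
  deltas=[
    {"dx": 0, "dy": 0, "dz": 5, "rx": 0, "ry": 0, "rz": 0, "fingers": 1},
    {"dx": 5, "dy": -3, "dz": 10, "rx": 0, "ry": 0, "rz": 0, "fingers": 1},
  ],
)

```text
time: 0.35
tcp_pos: [0.1744, 0.5122, 0.3024]
eef_rot: [-0.001, 0.13, 0.991, 0.0]
contact_force: [1.8, 0.8, 0.3]
width: 1.001
finger_force: 0.0
```

Request:
carry_out(
  deltas=[
    {"dx": 32, "dy": -86, "dz": 8, "rx": 0, "ry": 0, "rz": 0, "fingers": 1},
    {"dx": 32, "dy": -86, "dz": 8, "rx": 0, "ry": 0, "rz": 0, "fingers": 1},
    {"dx": 32, "dy": -86, "dz": 8, "rx": 0, "ry": 0, "rz": 0, "fingers": 1},
    {"dx": 32, "dy": -86, "dz": 8, "rx": 0, "ry": 0, "rz": 0, "fingers": 1},
    {"dx": 32, "dy": -86, "dz": 8, "rx": 0, "ry": 0, "rz": 0, "fingers": 1},
    {"dx": 32, "dy": -86, "dz": 8, "rx": 0, "ry": 0, "rz": 0, "fingers": 1},
    {"dx": 32, "dy": -86, "dz": 8, "rx": 0, "ry": 0, "rz": 0, "fingers": 1},
    {"dx": 32, "dy": -86, "dz": 8, "rx": 0, "ry": 0, "rz": 0, "fingers": 1},
    {"dx": 32, "dy": -86, "dz": 8, "rx": 0, "ry": 0, "rz": 0, "fingers": 1},
    {"dx": 32, "dy": -86, "dz": 8, "rx": 0, "ry": 0, "rz": 0, "fingers": 1},
    {"dx": 32, "dy": -86, "dz": 8, "rx": 0, "ry": 0, "rz": 0, "fingers": 1},
    {"dx": 32, "dy": -86, "dz": 8, "rx": 0, "ry": 0, "rz": 0, "fingers": 1},
  ],
)

```text
time: 1.55
tcp_pos: [0.3855, -0.0512, 0.3535]
eef_rot: [0.0, 0.133, 0.991, 0.0]
contact_force: [0.7, 1.1, 0.2]
width: 1.0
finger_force: 0.0
```

Request:
carry_out(
  deltas=[
    {"dx": 9, "dy": -32, "dz": 2, "rx": 0, "ry": 0, "rz": 0, "fingers": 1},
    {"dx": 9, "dy": -32, "dz": 2, "rx": 0, "ry": 0, "rz": 0, "fingers": 1},
    {"dx": 9, "dy": -32, "dz": 2, "rx": 0, "ry": 0, "rz": 0, "fingers": 1},
    {"dx": 9, "dy": -32, "dz": 2, "rx": 0, "ry": 0, "rz": 0, "fingers": 1},
    {"dx": 9, "dy": -32, "dz": 2, "rx": 0, "ry": 0, "rz": 0, "fingers": 1},
    {"dx": 9, "dy": -32, "dz": 2, "rx": 0, "ry": 0, "rz": 0, "fingers": 1},
    {"dx": 9, "dy": -32, "dz": 2, "rx": 0, "ry": 0, "rz": 0, "fingers": 1},
    {"dx": 9, "dy": -32, "dz": 2, "rx": 0, "ry": 0, "rz": 0, "fingers": 1},
    {"dx": 9, "dy": -32, "dz": 2, "rx": 0, "ry": 0, "rz": 0, "fingers": 1},
  ],
)

```text
time: 2.45
tcp_pos: [0.4752, -0.3692, 0.3721]
eef_rot: [-0.001, 0.133, 0.991, 0.001]
contact_force: [-0.4, 0.7, -0.1]
width: 1.0
finger_force: 0.0
```

Run:
```python
from h import *
o=manip.get_obs(); print(o["tcp_pos"],o["joint_pos"],o["time"]); c=cam("wrist"); save(c,"w1"); print(c["K"])
```

```text
[ 0.47521649 -0.36923273  0.37209493] [-8.45910241e-01  3.08720963e-01  1.10278919e+00  3.18569288e-04
  1.73264064e+00 -2.14984739e+00] 2.45
[[312.84929724   0.         321.81720452]
 [  0.         312.84929724 202.42681061]
 [  0.           0.           1.        ]]
```

View pics/w1.png

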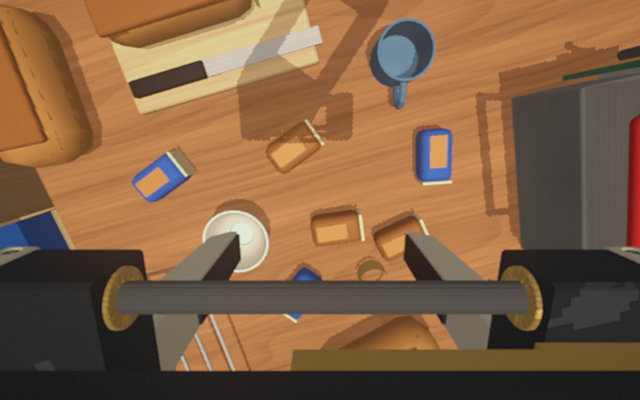

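Run:
```python
from h import *
a=load("w1")["img"]
cv2.imwrite("pics/w1c.png",cv2.resize(a[110:290,250:450],None,fx=4,fy=3.3333,interpolation=2) if 0 else cv2.resize(a[110:260,250:450],None,fx=4,fy=4,interpolation=2))
```

```text
(no output)
```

View pics/w1c.png

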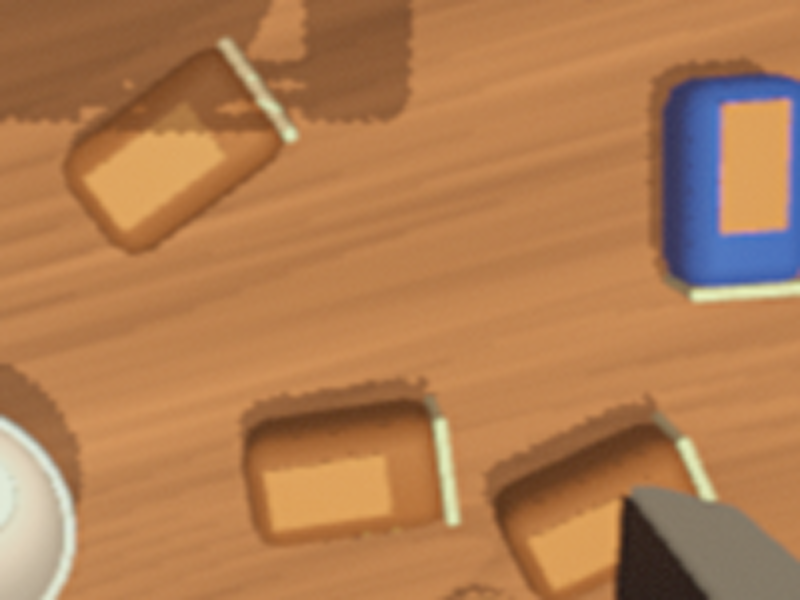

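Run:
```python
from h import *
c=load("w1"); w=lambda u,v,z:onz(c,250+u/4,110+v/4,z)
D=dict(A=((179,148),[(85,180),(190,105)],[(130,232),(225,155)]),B=((350,474),[(265,472),(388,457)],[(268,530),(392,515)]),C=((615,508),[(530,540),(620,503)],[(555,590),(618,563)]))
for n,(m,*e) in D.items():
    print(n,w(*m,.026)[:2].round(3),[np.degrees(np.arctan2(*(w(*b,.046)-w(*a,.046))[1::-1])).round(1) for a,b in e])
a,b=(255,38),(0,0)
print("A w",[w(*p,.046)[:2].round(3) for p in D["A"][1]+D["A"][2]], "B",[w(*p,.046)[:2].round(3) for p in D["B"][1]+D["B"][2]])
print("C lab",w(530,540,.046).round(3),w(555,590,.046).round(3))
print("tin",onz(c,371,266,.04).round(3),"bowl",onz(c,236,240,.05).round(3))
```

```text
A [ 0.434 -0.402] [np.float64(109.3), np.float64(113.1)]
B [ 0.586 -0.371] [np.float64(82.0), np.float64(82.0)]
C [ 0.632 -0.264] [np.float64(98.8), np.float64(100.0)]
A w [array([ 0.435, -0.439]), array([ 0.418, -0.392]), array([ 0.459, -0.428]), array([ 0.44 , -0.384])] B [array([ 0.569, -0.404]), array([ 0.576, -0.353]), array([ 0.594, -0.409]), array([ 0.601, -0.358])]
C lab [ 0.627 -0.304  0.046] [ 0.652 -0.299  0.046]
tin [ 0.663 -0.331  0.04 ] bowl [ 0.553 -0.537  0.05 ]
```

The close-up gives the three bread ends at A (0.434,-0.401) axis 111°, B (0.585,-0.371) axis 82° and C (0.633,-0.266) axis 100°. Both cameras agree. I'll grasp A first.

Request:
carry_out(
  deltas=[
    {"dx": -4.1, "dy": -3.2, "dz": -10, "rx": 0, "ry": 0, "rz": -54, "fingers": 0.7},
    {"dx": -4.1, "dy": -3.2, "dz": -20, "rx": 0, "ry": 0, "rz": -54, "fingers": 0.7},
    {"dx": -4.1, "dy": -3.2, "dz": -25, "rx": 0, "ry": 0, "rz": -54, "fingers": 0.7},
    {"dx": -4.1, "dy": -3.2, "dz": -28, "rx": 0, "ry": 0, "rz": -54, "fingers": 0.7},
    {"dx": -4.1, "dy": -3.2, "dz": -28, "rx": 0, "ry": 0, "rz": -54, "fingers": 0.7},
    {"dx": -4.1, "dy": -3.2, "dz": -28, "rx": 0, "ry": 0, "rz": -54, "fingers": 0.7},
    {"dx": -4.1, "dy": -3.2, "dz": -28, "rx": 0, "ry": 0, "rz": -54, "fingers": 0.7},
    {"dx": -4.1, "dy": -3.2, "dz": -32, "rx": 0, "ry": 0, "rz": -54, "fingers": 0.7},
    {"dx": -4.1, "dy": -3.2, "dz": -35.8, "rx": 0, "ry": 0, "rz": -54, "fingers": 0.7},
    {"dx": -4.1, "dy": -3.2, "dz": -35.8, "rx": 0, "ry": 0, "rz": -54, "fingers": 0.7},
    {"dx": -4.1, "dy": -3.2, "dz": -35.8, "rx": 0, "ry": 0, "rz": -54, "fingers": -1},
    {"dx": -4.1, "dy": -3.2, "dz": -35.8, "rx": 0, "ry": 0, "rz": -54, "fingers": -1},
  ],
  squeeze=15,
)

```text
time: 3.7
tcp_pos: [0.4357, -0.4018, 0.0179]
eef_rot: [0.002, 0.568, 0.823, -0.001]
contact_force: [0.5, -0.2, -0.2]
width: 0.727
finger_force: 0.0
```

Request:
carry_out(
  deltas=[
    {"dx": 0, "dy": 0, "dz": 0, "rx": 0, "ry": 0, "rz": 0, "fingers": -1},
    {"dx": 0, "dy": 0, "dz": 0, "rx": 0, "ry": 0, "rz": 0, "fingers": -1},
    {"dx": 0, "dy": 0, "dz": 0, "rx": 0, "ry": 0, "rz": 0, "fingers": -1},
  ],
)

```text
time: 4.0
tcp_pos: [0.4352, -0.402, 0.0172]
eef_rot: [0.001, 0.568, 0.823, -0.0]
contact_force: [-1.0, 0.2, 7.7]
width: 0.557
finger_force: 15.0
```

Request:
carry_out(
  deltas=[
    {"dx": 0, "dy": 0, "dz": 5, "rx": 0, "ry": 0, "rz": 0, "fingers": -1},
    {"dx": 0, "dy": 0, "dz": 10, "rx": 0, "ry": 0, "rz": -5, "fingers": -1},
    {"dx": 0, "dy": 0, "dz": 15, "rx": 0, "ry": 0, "rz": -10, "fingers": -1},
    {"dx": 0, "dy": 2, "dz": 20, "rx": 0, "ry": 0, "rz": -15, "fingers": -1},
    {"dx": 1, "dy": 5, "dz": 24, "rx": 0, "ry": 0, "rz": -20, "fingers": -1},
    {"dx": 2, "dy": 9, "dz": 28, "rx": 0, "ry": 0, "rz": -24.5, "fingers": -1},
    {"dx": 8, "dy": 41.6, "dz": 30, "rx": 0, "ry": 0, "rz": -24.5, "fingers": -1},
    {"dx": 8, "dy": 41.6, "dz": 30, "rx": 0, "ry": 0, "rz": -24.5, "fingers": -1},
    {"dx": 8, "dy": 41.6, "dz": 30, "rx": 0, "ry": 0, "rz": -24.5, "fingers": -1},
    {"dx": 8, "dy": 41.6, "dz": 30, "rx": 0, "ry": 0, "rz": -24.5, "fingers": -1},
    {"dx": 8, "dy": 41.6, "dz": 30, "rx": 0, "ry": 0, "rz": -24.5, "fingers": -1},
    {"dx": 8, "dy": 41.6, "dz": 30, "rx": 0, "ry": 0, "rz": -24.5, "fingers": -1},
  ],
)

```text
time: 5.2
tcp_pos: [0.5067, -0.0234, 0.3126]
eef_rot: [0.0, 0.73, 0.684, 0.0]
contact_force: [1.2, 1.0, -1.1]
width: 0.56
finger_force: 15.0
```

Request:
carry_out(
  deltas=[
    {"dx": 0, "dy": 0, "dz": 0, "rx": 0, "ry": 0, "rz": 0, "fingers": -1},
    {"dx": 0, "dy": 0, "dz": 0, "rx": 0, "ry": 0, "rz": 0, "fingers": -1},
  ],
)

```text
time: 5.4
tcp_pos: [0.5068, -0.0243, 0.3123]
eef_rot: [0.0, 0.729, 0.685, -0.0]
contact_force: [-1.2, -0.6, -1.2]
width: 0.558
finger_force: 15.0
```

Request:
carry_out(
  deltas=[
    {"dx": 0.8, "dy": 3.8, "dz": 0, "rx": 0, "ry": 0, "rz": 0, "fingers": -1},
    {"dx": 0.8, "dy": 3.8, "dz": -3, "rx": 0, "ry": 0, "rz": 0, "fingers": -1},
    {"dx": 0.8, "dy": 3.8, "dz": -6, "rx": 0, "ry": 0, "rz": 0, "fingers": -1},
    {"dx": 0.8, "dy": 3.8, "dz": -9.7, "rx": 0, "ry": 0, "rz": 0, "fingers": -1},
    {"dx": 0.8, "dy": 3.8, "dz": -9.7, "rx": 0, "ry": 0, "rz": 0, "fingers": -1},
    {"dx": 0.8, "dy": 3.8, "dz": -9.7, "rx": 0, "ry": 0, "rz": 0, "fingers": 0.5},
    {"dx": 0.8, "dy": 3.8, "dz": -9.7, "rx": 0, "ry": 0, "rz": 0, "fingers": 0.5},
    {"dx": 0.8, "dy": 3.8, "dz": -9.7, "rx": 0, "ry": 0, "rz": 0, "fingers": 0.5},
    {"dx": 0.8, "dy": 3.8, "dz": -5, "rx": 0, "ry": 0, "rz": 0, "fingers": 0.5},
    {"dx": 0.8, "dy": 3.8, "dz": 0, "rx": 0, "ry": 0, "rz": 0, "fingers": 0.5},
    {"dx": 0.8, "dy": 3.8, "dz": 5, "rx": 0, "ry": 0, "rz": 0, "fingers": 0.5},
  ],
)

```text
time: 6.5
tcp_pos: [0.5148, 0.0126, 0.3651]
eef_rot: [0.001, 0.73, 0.684, 0.001]
contact_force: [0.9, -0.8, 0.6]
width: 0.752
finger_force: 0.0
```

Run:
```python
from h import *
o=manip.get_obs(); print(o["tcp_pos"],o["joint_pos"],o["time"]); c=cam("wrist"); save(c,"w2");s=cam("scene"); save(s,"s2")
b=cv2.resize(s["img"][90:290,240:440],(400,400),interpolation=2)
cv2.imwrite("pics/v2.png",np.hstack([c["img"][:,120:520],b]))
```

```text
[0.51476086 0.01255531 0.36509305] [-1.92471111e-01  1.35971198e-01  1.33910211e+00 -2.88029154e-05
  1.66458228e+00 -1.27329296e-01] 6.5
```

View pics/v2.png

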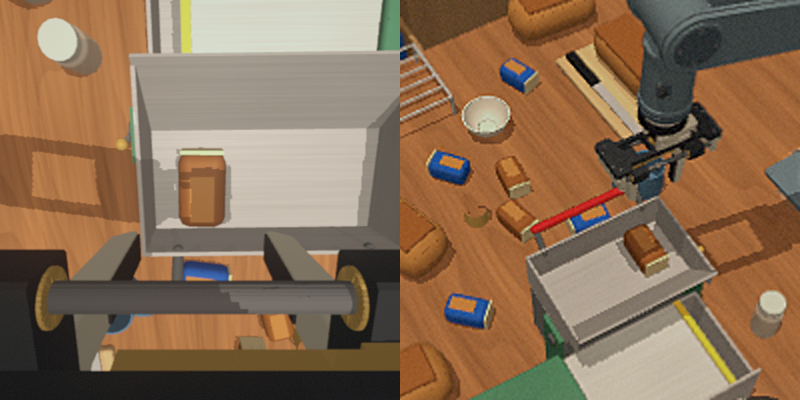

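Request:
carry_out(
  deltas=[
    {"dx": 7, "dy": -38.4, "dz": 0, "rx": 0, "ry": 0, "rz": -4.3, "fingers": 0.7},
    {"dx": 7, "dy": -38.4, "dz": 0, "rx": 0, "ry": 0, "rz": -4.3, "fingers": 0.7},
    {"dx": 7, "dy": -38.4, "dz": 0, "rx": 0, "ry": 0, "rz": -4.3, "fingers": 0.7},
    {"dx": 7, "dy": -38.4, "dz": 0, "rx": 0, "ry": 0, "rz": -4.3, "fingers": 0.7},
    {"dx": 7, "dy": -38.4, "dz": 0, "rx": 0, "ry": 0, "rz": -4.3, "fingers": 0.7},
    {"dx": 7, "dy": -38.4, "dz": 0, "rx": 0, "ry": 0, "rz": -4.3, "fingers": 0.7},
    {"dx": 7, "dy": -38.4, "dz": 0, "rx": 0, "ry": 0, "rz": -4.3, "fingers": 0.7},
    {"dx": 7, "dy": -38.4, "dz": -2, "rx": 0, "ry": 0, "rz": -4.3, "fingers": 0.7},
    {"dx": 7, "dy": -38.4, "dz": -7, "rx": 0, "ry": 0, "rz": -4.3, "fingers": 0.7},
    {"dx": 7, "dy": -38.4, "dz": -12, "rx": 0, "ry": 0, "rz": -4.3, "fingers": 0.7},
    {"dx": 7, "dy": -38.4, "dz": -17, "rx": 0, "ry": 0, "rz": -4.3, "fingers": 0.7},
    {"dx": 7, "dy": -38.4, "dz": -22, "rx": 0, "ry": 0, "rz": -4.3, "fingers": 0.7},
  ],
)

```text
time: 7.8
tcp_pos: [0.5849, -0.3718, 0.1407]
eef_rot: [0.001, 0.755, 0.656, 0.0]
contact_force: [0.3, -0.5, -0.4]
width: 0.852
finger_force: 0.0
```

Request:
carry_out(
  deltas=[
    {"dx": 0, "dy": 0, "dz": 0, "rx": 0, "ry": 0, "rz": 0, "fingers": 0.7},
  ],
)

```text
time: 7.9
tcp_pos: [0.5809, -0.3681, 0.1338]
eef_rot: [-0.007, 0.755, 0.656, -0.001]
contact_force: [-1.8, 0.7, -0.0]
width: 0.847
finger_force: 0.0
```

Run:
```python
from h import *
o=manip.get_obs(); print(o["tcp_pos"],o["joint_pos"],o["time"]); c=cam("wrist"); save(c,"w3");cv2.imwrite("pics/v3.png",c["img"])
```

```text
[ 0.58093719 -0.36810222  0.13376023] [-7.26559949e-01  5.72077388e-01  1.26571791e+00 -7.11763189e-05
  1.31873189e+00 -5.86274698e-01] 7.9
```

View pics/v3.png

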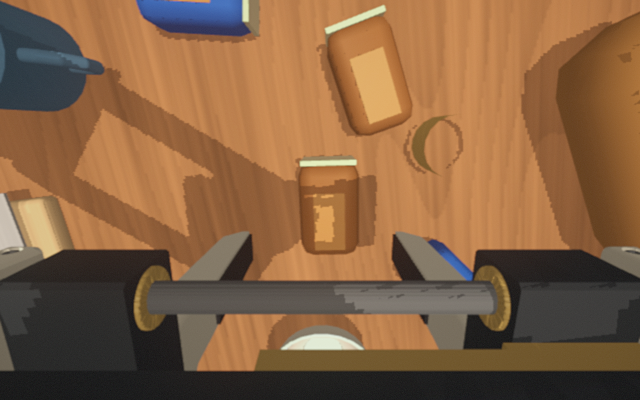

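Run:
```python
from h import *
c=load("w3"); f=lambda u,v,z:onz(c,u,v,z)[:2].round(3)
print("B far end top",f(301,165,.046),f(357,165,.046),"C label",f(349,57,.046),f(388,47,.046),f(365,124,.046),f(402,113,.046),"pale",f(356,20,.03))
print("C back end",f(385,131,.03),"tin",f(437,145,.04))
o=manip.get_obs();print(o["tcp_pos"],o["eef_rot"])
```

```text
B far end top [ 0.568 -0.33 ] [ 0.612 -0.337] C label [ 0.616 -0.255] [ 0.645 -0.253] [ 0.622 -0.305] [ 0.652 -0.301] pale [ 0.626 -0.227]
C back end [ 0.64  -0.314] tin [ 0.679 -0.33 ]
[ 0.58312975 -0.36993077  0.13875199] [-3.74823587e-03  7.54883308e-01  6.55848214e-01 -5.11569171e-04]
```

Request:
carry_out(
  deltas=[
    {"dx": 0, "dy": -0.3, "dz": -5, "rx": 0, "ry": 0, "rz": 0, "fingers": 0.7},
    {"dx": 0, "dy": -0.3, "dz": -10, "rx": 0, "ry": 0, "rz": 0, "fingers": 0.7},
    {"dx": 0, "dy": -0.3, "dz": -12.6, "rx": 0, "ry": 0, "rz": 0, "fingers": 0.7},
    {"dx": 0, "dy": -0.3, "dz": -12.6, "rx": 0, "ry": 0, "rz": 0, "fingers": -1},
    {"dx": 0, "dy": -0.3, "dz": -12.6, "rx": 0, "ry": 0, "rz": 0, "fingers": -1},
    {"dx": 0, "dy": -0.3, "dz": -12.6, "rx": 0, "ry": 0, "rz": 0, "fingers": -1},
    {"dx": 0, "dy": -0.3, "dz": -12.6, "rx": 0, "ry": 0, "rz": 0, "fingers": -1},
    {"dx": 0, "dy": -0.3, "dz": -7, "rx": 0, "ry": 0, "rz": 0, "fingers": -1},
    {"dx": 0, "dy": -0.3, "dz": -2, "rx": 0, "ry": 0, "rz": 0, "fingers": -1},
    {"dx": 0, "dy": -0.3, "dz": 3, "rx": 0, "ry": 0, "rz": 0, "fingers": -1},
    {"dx": 0, "dy": 0, "dz": 8, "rx": 0, "ry": 0, "rz": 4.3, "fingers": -1},
    {"dx": 0, "dy": 2, "dz": 13, "rx": 0, "ry": 0, "rz": 4.3, "fingers": -1},
  ],
)

```text
time: 9.15
tcp_pos: [0.5847, -0.3561, 0.2671]
eef_rot: [0.002, 0.73, 0.684, -0.0]
contact_force: [0.4, -0.2, -1.1]
width: 0.552
finger_force: 14.9
```

Request:
carry_out(
  deltas=[
    {"dx": 0, "dy": 2, "dz": 3.8, "rx": 0, "ry": 0, "rz": 0, "fingers": -1},
    {"dx": 8, "dy": 35.7, "dz": 3.8, "rx": 0, "ry": 0, "rz": 0, "fingers": -1},
    {"dx": 8, "dy": 35.7, "dz": 3.8, "rx": 0, "ry": 0, "rz": 0, "fingers": -1},
    {"dx": 8, "dy": 35.7, "dz": 3.8, "rx": 0, "ry": 0, "rz": 0, "fingers": -1},
    {"dx": 8, "dy": 35.7, "dz": 3.8, "rx": 0, "ry": 0, "rz": 0, "fingers": -1},
    {"dx": 8, "dy": 35.7, "dz": 3.8, "rx": 0, "ry": 0, "rz": 0, "fingers": -1},
    {"dx": 8, "dy": 35.7, "dz": 3.8, "rx": 0, "ry": 0, "rz": 0, "fingers": -1},
    {"dx": 8, "dy": 35.7, "dz": 3.8, "rx": 0, "ry": 0, "rz": 0, "fingers": -1},
    {"dx": 8, "dy": 35.7, "dz": 3.8, "rx": 0, "ry": 0, "rz": 0, "fingers": -1},
    {"dx": 8, "dy": 35.7, "dz": 3.8, "rx": 0, "ry": 0, "rz": 0, "fingers": -1},
    {"dx": 8, "dy": 35.7, "dz": 3.8, "rx": 0, "ry": 0, "rz": 0, "fingers": -1},
  ],
)

```text
time: 10.25
tcp_pos: [0.6648, 0.0014, 0.3018]
eef_rot: [0.001, 0.73, 0.684, 0.0]
contact_force: [-0.0, -0.5, -0.2]
width: 0.559
finger_force: 14.9
```

Request:
carry_out(
  deltas=[
    {"dx": 0, "dy": 0, "dz": -3, "rx": 0, "ry": 0, "rz": 0, "fingers": -1},
    {"dx": 0, "dy": 0, "dz": -6, "rx": 0, "ry": 0, "rz": 0, "fingers": -1},
    {"dx": 0, "dy": 0, "dz": -9.8, "rx": 0, "ry": 0, "rz": 0, "fingers": -1},
    {"dx": 0, "dy": 0, "dz": -9.8, "rx": 0, "ry": 0, "rz": 0, "fingers": -1},
    {"dx": 0, "dy": 0, "dz": -9.8, "rx": 0, "ry": 0, "rz": 0, "fingers": 0.5},
    {"dx": 0, "dy": 0, "dz": -9.8, "rx": 0, "ry": 0, "rz": 0, "fingers": 0.5},
    {"dx": 0, "dy": 0, "dz": -9.8, "rx": 0, "ry": 0, "rz": 0, "fingers": 0.5},
    {"dx": 0, "dy": 0, "dz": -5, "rx": 0, "ry": 0, "rz": 0, "fingers": 0.5},
    {"dx": 0, "dy": 0, "dz": 0, "rx": 0, "ry": 0, "rz": 0, "fingers": 0.5},
    {"dx": 0, "dy": 0, "dz": 2, "rx": 0, "ry": 0, "rz": 0, "fingers": 0.5},
    {"dx": 0, "dy": 0, "dz": 2, "rx": 0, "ry": 0, "rz": 0, "fingers": 0.5},
  ],
)

```text
time: 11.35
tcp_pos: [0.6669, 0.0021, 0.3277]
eef_rot: [0.005, 0.73, 0.684, 0.004]
contact_force: [0.6, -0.1, -0.4]
width: 0.749
finger_force: 0.0
```

Request:
carry_out(
  deltas=[
    {"dx": -3.4, "dy": -27.1, "dz": 0, "rx": 0, "ry": 0, "rz": 12, "fingers": 0.6},
    {"dx": -3.4, "dy": -27.1, "dz": 0, "rx": 0, "ry": 0, "rz": 12, "fingers": 0.6},
    {"dx": -3.4, "dy": -27.1, "dz": 0, "rx": 0, "ry": 0, "rz": 12, "fingers": 0.6},
    {"dx": -3.4, "dy": -27.1, "dz": 0, "rx": 0, "ry": 0, "rz": 12, "fingers": 0.6},
    {"dx": -3.4, "dy": -27.1, "dz": 0, "rx": 0, "ry": 0, "rz": 12, "fingers": 0.6},
    {"dx": -3.4, "dy": -27.1, "dz": -2, "rx": 0, "ry": 0, "rz": 12, "fingers": 0.6},
    {"dx": -3.4, "dy": -27.1, "dz": -7, "rx": 0, "ry": 0, "rz": 12, "fingers": 0.6},
    {"dx": -3.4, "dy": -27.1, "dz": -12, "rx": 0, "ry": 0, "rz": 12, "fingers": 0.6},
    {"dx": -3.4, "dy": -27.1, "dz": -17, "rx": 0, "ry": 0, "rz": 12, "fingers": 0.6},
    {"dx": -3.4, "dy": -27.1, "dz": -19, "rx": 0, "ry": 0, "rz": 12, "fingers": 0.6},
    {"dx": -3.4, "dy": -27.1, "dz": -19, "rx": 0, "ry": 0, "rz": 12, "fingers": 0.6},
    {"dx": -3.4, "dy": -27.1, "dz": -19, "rx": 0, "ry": 0, "rz": 12, "fingers": 0.6},
  ],
)

```text
time: 12.55
tcp_pos: [0.6311, -0.2687, 0.131]
eef_rot: [-0.0, 0.654, 0.756, -0.0]
contact_force: [-0.2, -0.9, 1.0]
width: 0.797
finger_force: 0.0
```

Run:
```python
from h import *
o=manip.get_obs(); print(o["tcp_pos"],o["eef_rot"],o["time"]); c=cam("wrist"); save(c,"w4")
g=c["img"].astype(int); 
import numpy as np
# orange label: high R, moderate; print expected projections of C label corners
E2=np.array([[.616,-.255,.046],[.645,-.253,.046],[.622,-.305,.046],[.652,-.301,.046]])
print(proj(c,E2).round(0).tolist())
s=cam("side"); save(s,"d4"); a=load("side0")["img"]
d=np.abs(a[240:340,320:420].astype(int)-s["img"][240:340,320:420]).sum(2)
cv2.imwrite("pics/v4.png",np.hstack([c["img"][60:360,120:520],cv2.resize(s["img"][200:350,280:480],(400,300))]))
```

```text
[ 0.63106918 -0.26872051  0.13099252] [-7.09564961e-05  6.54235148e-01  7.56291191e-01 -6.29984527e-06] 12.55
[[307.0, 189.0], [342.0, 192.0], [306.0, 247.0], [341.0, 247.0]]
```

View pics/v4.png

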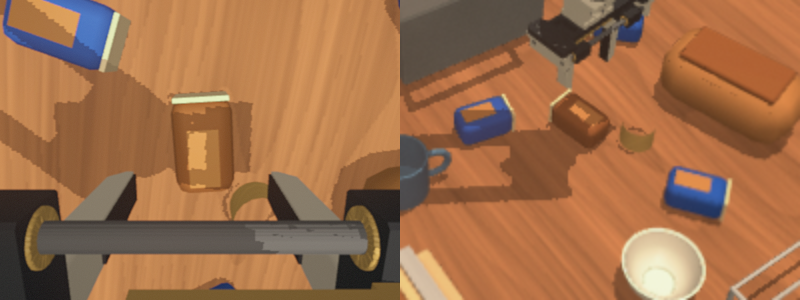

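Request:
carry_out(
  deltas=[
    {"dx": 0.1, "dy": 0, "dz": -5, "rx": 0, "ry": 0, "rz": 0, "fingers": 0.6},
    {"dx": 0.1, "dy": 0, "dz": -10, "rx": 0, "ry": 0, "rz": 0, "fingers": 0.6},
    {"dx": 0.1, "dy": 0, "dz": -11.5, "rx": 0, "ry": 0, "rz": 0, "fingers": 0.6},
    {"dx": 0.1, "dy": 0, "dz": -11.5, "rx": 0, "ry": 0, "rz": 0, "fingers": -1},
    {"dx": 0.1, "dy": 0, "dz": -11.5, "rx": 0, "ry": 0, "rz": 0, "fingers": -1},
    {"dx": 0.1, "dy": 0, "dz": -11.5, "rx": 0, "ry": 0, "rz": 0, "fingers": -1},
    {"dx": 0.1, "dy": 0, "dz": -11.5, "rx": 0, "ry": 0, "rz": 0, "fingers": -1},
    {"dx": 0.1, "dy": 0, "dz": -6, "rx": 0, "ry": 0, "rz": 0, "fingers": -1},
    {"dx": 0.1, "dy": 0, "dz": -1, "rx": 0, "ry": 0, "rz": 0, "fingers": -1},
    {"dx": 0.1, "dy": 0, "dz": 4, "rx": 0, "ry": 0, "rz": -4, "fingers": -1},
    {"dx": 0.1, "dy": 0, "dz": 9, "rx": 0, "ry": 0, "rz": -8, "fingers": -1},
    {"dx": 0.1, "dy": 0, "dz": 14, "rx": 0, "ry": 0, "rz": -12, "fingers": -1},
  ],
)

```text
time: 13.85
tcp_pos: [0.6317, -0.2685, 0.2696]
eef_rot: [0.001, 0.731, 0.683, 0.0]
contact_force: [1.0, -0.9, -0.8]
width: 0.563
finger_force: 14.8
```

Request:
carry_out(
  deltas=[
    {"dx": 0, "dy": 1, "dz": 4, "rx": 0, "ry": 0, "rz": 0, "fingers": -1},
    {"dx": -4.2, "dy": 27.8, "dz": 4, "rx": 0, "ry": 0, "rz": 0, "fingers": -1},
    {"dx": -4.2, "dy": 27.8, "dz": 4, "rx": 0, "ry": 0, "rz": 0, "fingers": -1},
    {"dx": -4.2, "dy": 27.8, "dz": 4, "rx": 0, "ry": 0, "rz": 0, "fingers": -1},
    {"dx": -4.2, "dy": 27.8, "dz": 4, "rx": 0, "ry": 0, "rz": 0, "fingers": -1},
    {"dx": -4.2, "dy": 27.8, "dz": 4, "rx": 0, "ry": 0, "rz": 0, "fingers": -1},
    {"dx": -4.2, "dy": 27.8, "dz": 4, "rx": 0, "ry": 0, "rz": 0, "fingers": -1},
    {"dx": -4.2, "dy": 27.8, "dz": 4, "rx": 0, "ry": 0, "rz": 0, "fingers": -1},
    {"dx": -4.2, "dy": 27.8, "dz": 4, "rx": 0, "ry": 0, "rz": 0, "fingers": -1},
  ],
)

```text
time: 14.75
tcp_pos: [0.59, 0.0094, 0.307]
eef_rot: [0.001, 0.729, 0.684, 0.0]
contact_force: [-0.3, 0.1, -1.3]
width: 0.564
finger_force: 14.8
```

Request:
carry_out(
  deltas=[
    {"dx": 0, "dy": 0, "dz": -3, "rx": 0, "ry": 0, "rz": 0, "fingers": -1},
    {"dx": 0, "dy": 0, "dz": -6, "rx": 0, "ry": 0, "rz": 0, "fingers": -1},
    {"dx": 0, "dy": 0, "dz": -9, "rx": 0, "ry": 0, "rz": 0, "fingers": -1},
    {"dx": 0, "dy": 0, "dz": -9, "rx": 0, "ry": 0, "rz": 0, "fingers": -1},
    {"dx": 0, "dy": 0, "dz": -9, "rx": 0, "ry": 0, "rz": 0, "fingers": 0.3},
    {"dx": 0, "dy": 0, "dz": -9, "rx": 0, "ry": 0, "rz": 0, "fingers": 0.3},
    {"dx": 0, "dy": 0, "dz": -9, "rx": 0, "ry": 0, "rz": 0, "fingers": 0.3},
    {"dx": 0, "dy": 0, "dz": -5, "rx": 0, "ry": 0, "rz": 0, "fingers": 0.3},
    {"dx": 0, "dy": 0, "dz": 0, "rx": 0, "ry": 0, "rz": 0, "fingers": 0.3},
    {"dx": 0, "dy": 0, "dz": 5, "rx": 0, "ry": 0, "rz": 0, "fingers": 0.3},
    {"dx": 0, "dy": 0, "dz": 5, "rx": 0, "ry": 0, "rz": 0, "fingers": 0.3},
    {"dx": 0, "dy": 0, "dz": 5, "rx": 0, "ry": 0, "rz": 0, "fingers": 0.3},
  ],
)

```text
time: 15.95
tcp_pos: [0.5908, 0.0092, 0.3587]
eef_rot: [0.002, 0.73, 0.684, 0.002]
contact_force: [0.3, -0.8, 0.0]
width: 0.651
finger_force: 0.0
```

Run:
```python
from h import *
o=manip.get_obs(); print(o["tcp_pos"],o["eef_rot"],o["joint_pos"],o["time"]); c=cam("wrist"); save(c,"w5"); s=cam("scene"); save(s,"s5")
b=cv2.resize(s["img"][170:345,290:465],(400,400),interpolation=2)
cv2.imwrite("pics/v5.png",np.hstack([c["img"][:,120:520],b]))
```

```text
[0.59076437 0.00920619 0.3586683 ] [0.00232999 0.72969497 0.68376664 0.00173191] [-1.73044883e-01  2.81004375e-01  1.17174220e+00 -3.28811018e-05
  1.68303983e+00 -1.08084499e-01] 15.95
```

View pics/v5.png

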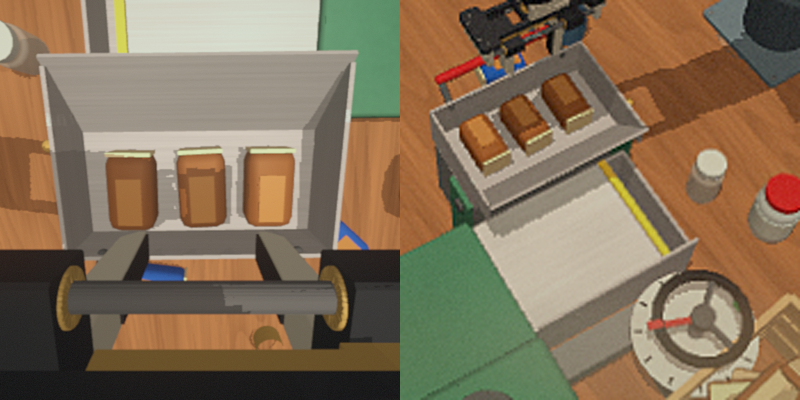

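Run:
```python
from h import *
S=load("scene0");D=load("side0");w=load("w5");p=np.load("feeder.npy")
def W(P): c,s_=np.cos(p[2]),np.sin(p[2]); P=np.array(P); return np.array([p[0]+c*P[0]-s_*P[1],p[1]+s_*P[0]+c*P[1],P[2]])
for z in(.08,.10,.12,.14,.16): print(z,onz(S,462,300,z)[:2].round(3),onz(D,207,128,z)[:2].round(3),"|",onz(S,392,362,z)[:2].round(3),onz(D,272,98,z)[:2].round(3))
print("lip px pred",proj(w,[W((-.134,.065,.235)),W((.134,.065,.235))]).round(1),"seen (157,56),(475,52)")
print("hub from imgs",[onz(S,260+487/3,140+507/3,z)[:2].round(3) for z in(.165,.175)],[onz(D,190+124/2.4,100+62/2.4,z)[:2].round(3) for z in(.165,.175)])
b=cv2.resize(load("side0")["img"][60:190,140:290],(600,520),interpolation=2)
cv2.imwrite("pics/v6.png",b)
```

```text
0.08 [0.379 0.44 ] [0.484 0.578] | [0.712 0.476] [0.813 0.639]
0.1 [0.389 0.443] [0.474 0.549] | [0.717 0.478] [0.797 0.609]
0.12 [0.399 0.446] [0.464 0.52 ] | [0.722 0.48 ] [0.781 0.579]
0.14 [0.408 0.449] [0.455 0.491] | [0.727 0.483] [0.765 0.548]
0.16 [0.418 0.452] [0.445 0.462] | [0.732 0.485] [0.749 0.518]
lip px pred [[162.5  56.4]
 [477.   55.4]] seen (157,56),(475,52)
hub from imgs [array([0.55 , 0.404]), array([0.554, 0.406])] [array([0.554, 0.4  ]), array([0.548, 0.386])]
```

View pics/v6.png

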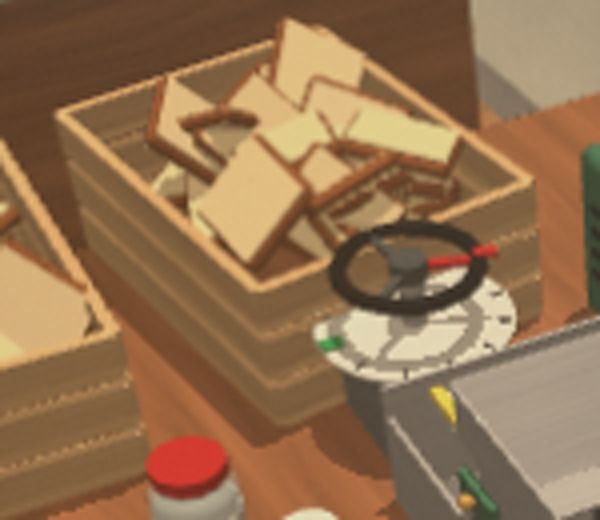

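The front corner of the crate reaches the wheel's +y side. I'll therefore grip the rim on its +x side, next to the red spoke, and crank clockwise through -y, which stays clear. First I'll hover over the wheel.

Request:
carry_out(
  deltas=[
    {"dx": 0, "dy": 3, "dz": 0, "rx": 0, "ry": 0, "rz": 8.5, "fingers": -0.1},
    {"dx": 0.5, "dy": 7, "dz": 0, "rx": 0, "ry": 0, "rz": 17, "fingers": -0.1},
    {"dx": 0.5, "dy": 11, "dz": 0, "rx": 0, "ry": 0, "rz": 25, "fingers": -0.1},
    {"dx": 1, "dy": 15, "dz": 0, "rx": 0, "ry": 0, "rz": 33, "fingers": -0.1},
    {"dx": 1, "dy": 19, "dz": 0, "rx": 0, "ry": 0, "rz": 41, "fingers": -0.1},
    {"dx": 1.5, "dy": 23, "dz": 0, "rx": 0, "ry": 0, "rz": 49, "fingers": -0.1},
    {"dx": 1.5, "dy": 27, "dz": 0, "rx": 0, "ry": 0, "rz": 57, "fingers": -0.1},
    {"dx": 2, "dy": 31, "dz": 0, "rx": 0, "ry": 0, "rz": 65, "fingers": -0.1},
    {"dx": 2, "dy": 35, "dz": 0, "rx": 0, "ry": 0, "rz": 73, "fingers": -0.1},
    {"dx": 2.5, "dy": 38, "dz": 0, "rx": 0, "ry": 0, "rz": 81, "fingers": -0.1},
    {"dx": 2.7, "dy": 40, "dz": 0, "rx": 0, "ry": 0, "rz": 89, "fingers": -0.1},
    {"dx": 2.7, "dy": 40, "dz": 0, "rx": 0, "ry": 0, "rz": 95, "fingers": -0.1},
  ],
)

```text
time: 17.25
tcp_pos: [0.6159, 0.4124, 0.3519]
eef_rot: [-0.003, -0.016, 1.0, -0.001]
contact_force: [0.8, -0.3, 0.0]
width: 0.448
finger_force: 0.0
```

Request:
carry_out(
  deltas=[
    {"dx": 0, "dy": 0, "dz": 0, "rx": 0, "ry": 0, "rz": 8, "fingers": -0.1},
    {"dx": 0, "dy": 0, "dz": 0, "rx": 0, "ry": 0, "rz": 16, "fingers": -0.1},
    {"dx": 0, "dy": 0, "dz": 0, "rx": 0, "ry": 0, "rz": 24, "fingers": -0.1},
    {"dx": 0, "dy": 0, "dz": 0, "rx": 0, "ry": 0, "rz": 32, "fingers": -0.1},
    {"dx": 0, "dy": 0, "dz": 0, "rx": 0, "ry": 0, "rz": 40, "fingers": -0.1},
    {"dx": 0, "dy": 0, "dz": 0, "rx": 0, "ry": 0, "rz": 48, "fingers": -0.1},
    {"dx": 0, "dy": 0, "dz": 0, "rx": 0, "ry": 0, "rz": 56, "fingers": -0.1},
    {"dx": 0, "dy": 0, "dz": 0, "rx": 0, "ry": 0, "rz": 64, "fingers": -0.1},
    {"dx": 0, "dy": 0, "dz": -2, "rx": 0, "ry": 0, "rz": 72, "fingers": -0.1},
    {"dx": 0, "dy": 0, "dz": -4, "rx": 0, "ry": 0, "rz": 80, "fingers": -0.1},
    {"dx": 0, "dy": 0, "dz": -6, "rx": 0, "ry": 0, "rz": 88, "fingers": -0.1},
    {"dx": 0, "dy": 0, "dz": -6, "rx": 0, "ry": 0, "rz": 96.7, "fingers": -0.1},
  ],
)

```text
time: 18.45
tcp_pos: [0.6151, 0.4084, 0.2893]
eef_rot: [0.005, 0.756, -0.655, -0.002]
contact_force: [0.3, -1.1, 0.1]
width: 0.449
finger_force: 0.0
```

Request:
carry_out(
  deltas=[
    {"dx": 0, "dy": 0, "dz": 0, "rx": 0, "ry": 0, "rz": 0, "fingers": -0.1},
    {"dx": 0, "dy": 0, "dz": 0, "rx": 0, "ry": 0, "rz": 0, "fingers": -0.1},
  ],
)

```text
time: 18.65
tcp_pos: [0.6168, 0.4092, 0.2948]
eef_rot: [0.001, 0.753, -0.658, -0.0]
contact_force: [0.2, 0.6, 0.6]
width: 0.454
finger_force: 0.0
```

Run:
```python
from h import *
o=manip.get_obs(); print(o["tcp_pos"],o["eef_rot"],o["joint_pos"],o["time"]); c=cam("wrist"); save(c,"w6"); cv2.imwrite("pics/v7.png",c["img"])
```

```text
[0.61675653 0.40920616 0.2948027 ] [ 7.52640816e-04  7.52587445e-01 -6.58491802e-01 -3.43928309e-04] [ 4.35521743e-01  6.01245057e-01  8.30817232e-01  2.03362397e-05
  1.71118524e+00 -2.83923784e+00] 18.65
```

View pics/v7.png

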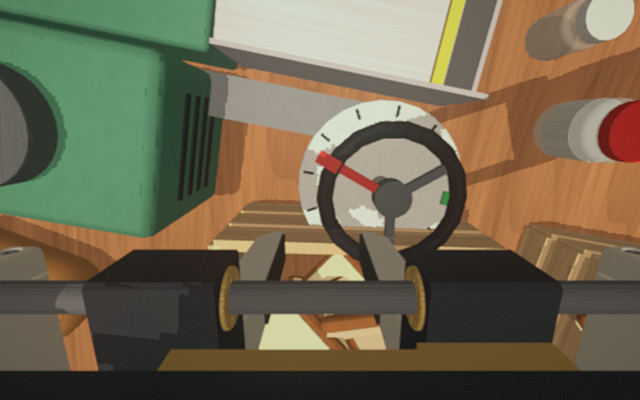

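Run:
```python
from h import *
from scipy.optimize import least_squares
c=load("w6");p=np.load("feeder.npy")
for z in(.165,.172): print("hub",onz(c,392,198,z).round(4),"L",onz(c,318,190,z).round(4),"R",onz(c,466,195,z).round(4),"T",onz(c,393,122,z).round(4))
# fit rim outer outline = ring center r 73 at z .165
h=onz(c,392,198,.172); t=onz(c,331,163,.168); v=t-h; print("red world deg",np.degrees(np.arctan2(v[1],v[0])),np.linalg.norm(v[:2]))
for a,b in((443,168),(389,240)): v=onz(c,a,b,.165)-h; print("spoke",np.degrees(np.arctan2(v[1],v[0])))
g=onz(c,446,198,.105)-h; print("mark",g,np.degrees(np.arctan2(g[1],g[0])))
# outline check for candidate centre
for cx,cy in((.554,.401),(.55,.404),(.556,.399)):
    th=np.linspace(0,2*np.pi,73); P=proj(c,np.c_[cx+.065*np.cos(th),cy+.065*np.sin(th),np.full(73,.165)]); print(cx,cy,P.min(0).round(0),P.max(0).round(0))
```

```text
hub [0.5482 0.4029 0.165 ] L [0.6204 0.4046 0.165 ] R [0.4777 0.3905 0.165 ] T [0.5607 0.3325 0.165 ]
hub [0.55   0.4015 0.172 ] L [0.6205 0.4031 0.172 ] R [0.4812 0.3893 0.172 ] T [0.5622 0.3328 0.172 ]
red world deg -21.78933171056215 0.0664927884109366
spoke -142.69443471008847
spoke 98.9073024324625
mark [-0.0800137   0.00547053 -0.067     ] 176.0887807261813
0.554 0.401 [319. 126.] [454. 257.]
0.55 0.404 [323. 130.] [457. 261.]
0.556 0.399 [318. 124.] [452. 255.]
```

Request:
carry_out(
  deltas=[
    {"dx": -0.25, "dy": 0.25, "dz": -4, "rx": 0, "ry": 0, "rz": 0, "fingers": -0.1},
    {"dx": -0.25, "dy": 0.25, "dz": -8, "rx": 0, "ry": 0, "rz": 0, "fingers": -0.1},
    {"dx": -0.25, "dy": 0.25, "dz": -11, "rx": 0, "ry": 0, "rz": 0, "fingers": -0.1},
    {"dx": -0.25, "dy": 0.25, "dz": -13, "rx": 0, "ry": 0, "rz": 0, "fingers": -0.1},
    {"dx": -0.25, "dy": 0.25, "dz": -15, "rx": 0, "ry": 0, "rz": 0, "fingers": -0.1},
    {"dx": -0.25, "dy": 0.25, "dz": -15, "rx": 0, "ry": 0, "rz": 0, "fingers": -0.1},
  ],
)

```text
time: 19.3
tcp_pos: [0.6128, 0.411, 0.1423]
eef_rot: [0.003, 0.753, -0.658, -0.001]
contact_force: [-0.2, -0.0, 0.1]
width: 0.449
finger_force: 0.0
```

Request:
carry_out(
  deltas=[
    {"dx": 0, "dy": 0, "dz": 0, "rx": 0, "ry": 0, "rz": 0, "fingers": -1},
    {"dx": 0, "dy": 0, "dz": 0, "rx": 0, "ry": 0, "rz": 0, "fingers": -1},
    {"dx": 0, "dy": 0, "dz": 0, "rx": 0, "ry": 0, "rz": 0, "fingers": -1},
    {"dx": 0, "dy": 0, "dz": 0, "rx": 0, "ry": 0, "rz": 0, "fingers": -1},
    {"dx": 0, "dy": 0, "dz": 0, "rx": 0, "ry": 0, "rz": 0, "fingers": -1},
  ],
  squeeze=25,
)

```text
time: 19.8
tcp_pos: [0.6135, 0.412, 0.1474]
eef_rot: [0.0, 0.754, -0.657, -0.0]
contact_force: [-4.7, -1.3, 5.1]
width: 0.17
finger_force: 24.7
```

Request:
carry_out(
  deltas=[
    {"dx": 0.06, "dy": -0.85, "dz": 0, "rx": 0, "ry": 0, "rz": -7.5, "fingers": -1},
    {"dx": 0, "dy": -1.7, "dz": 0, "rx": 0, "ry": 0, "rz": -15, "fingers": -1},
    {"dx": -0.16, "dy": -2.53, "dz": 0, "rx": 0, "ry": 0, "rz": -22.5, "fingers": -1},
    {"dx": -0.43, "dy": -3.34, "dz": 0, "rx": 0, "ry": 0, "rz": -30, "fingers": -1},
    {"dx": -0.81, "dy": -4.1, "dz": 0, "rx": 0, "ry": 0, "rz": -37.5, "fingers": -1},
    {"dx": -1.28, "dy": -4.81, "dz": 0, "rx": 0, "ry": 0, "rz": -45, "fingers": -1},
    {"dx": -1.84, "dy": -5.45, "dz": 0, "rx": 0, "ry": 0, "rz": -52.5, "fingers": -1},
    {"dx": -2.48, "dy": -6.01, "dz": 0, "rx": 0, "ry": 0, "rz": -60, "fingers": -1},
    {"dx": -3.18, "dy": -6.48, "dz": 0, "rx": 0, "ry": 0, "rz": -67.5, "fingers": -1},
    {"dx": -3.95, "dy": -6.86, "dz": 0, "rx": 0, "ry": 0, "rz": -75, "fingers": -1},
    {"dx": -4.75, "dy": -7.14, "dz": 0, "rx": 0, "ry": 0, "rz": -82.5, "fingers": -1},
    {"dx": -5.58, "dy": -7.3, "dz": 0, "rx": 0, "ry": 0, "rz": -90, "fingers": -1},
  ],
)

```text
time: 21.0
tcp_pos: [0.5602, 0.3386, 0.1474]
eef_rot: [0.002, -0.066, 0.998, 0.0]
contact_force: [2.1, -0.7, 0.7]
width: 0.174
finger_force: 25.1
```

Request:
carry_out(
  deltas=[
    {"dx": -0.79, "dy": -0.06, "dz": 0, "rx": 0, "ry": 0, "rz": -7, "fingers": -1},
    {"dx": -1.59, "dy": -0.02, "dz": 0, "rx": 0, "ry": 0, "rz": -14, "fingers": -1},
    {"dx": -2.37, "dy": 0.12, "dz": 0, "rx": 0, "ry": 0, "rz": -21, "fingers": -1},
    {"dx": -3.13, "dy": 0.35, "dz": 0, "rx": 0, "ry": 0, "rz": -28, "fingers": -1},
    {"dx": -3.85, "dy": 0.67, "dz": 0, "rx": 0, "ry": 0, "rz": -35, "fingers": -1},
    {"dx": -4.53, "dy": 1.08, "dz": 0, "rx": 0, "ry": 0, "rz": -42, "fingers": -1},
    {"dx": -5.16, "dy": 1.57, "dz": 0, "rx": 0, "ry": 0, "rz": -49, "fingers": -1},
    {"dx": -5.72, "dy": 2.13, "dz": 0, "rx": 0, "ry": 0, "rz": -56, "fingers": -1},
    {"dx": -6.21, "dy": 2.75, "dz": 0, "rx": 0, "ry": 0, "rz": -63, "fingers": -1},
    {"dx": -6.51, "dy": 3.23, "dz": 0, "rx": 0, "ry": 0, "rz": -68, "fingers": -1},
    {"dx": -6.71, "dy": 3.6, "dz": 0, "rx": 0, "ry": 0, "rz": -71.7, "fingers": -1},
    {"dx": -6.71, "dy": 3.6, "dz": 0, "rx": 0, "ry": 0, "rz": -71.7, "fingers": -1},
  ],
)

```text
time: 22.2
tcp_pos: [0.4917, 0.3746, 0.1474]
eef_rot: [0.001, 0.529, 0.848, 0.0]
contact_force: [-3.6, -3.4, 5.9]
width: 0.172
finger_force: 25.1
```

Request:
carry_out(
  deltas=[
    {"dx": 0, "dy": 0, "dz": 0, "rx": 0, "ry": 0, "rz": 0, "fingers": -1},
    {"dx": 0, "dy": 0, "dz": 0, "rx": 0, "ry": 0, "rz": 0, "fingers": -0.2},
    {"dx": 0, "dy": 0, "dz": 0, "rx": 0, "ry": 0, "rz": 0, "fingers": -0.2},
    {"dx": 0, "dy": 0, "dz": 0, "rx": 0, "ry": 0, "rz": 0, "fingers": -0.2},
    {"dx": 0, "dy": 0, "dz": 4, "rx": 0, "ry": 0, "rz": 0, "fingers": -0.2},
    {"dx": 0, "dy": 0, "dz": 8, "rx": 0, "ry": 0, "rz": 0, "fingers": -0.2},
    {"dx": 0, "dy": 0, "dz": 12, "rx": 0, "ry": 0, "rz": 0, "fingers": -0.2},
    {"dx": 0, "dy": 0, "dz": 16, "rx": 0, "ry": 0, "rz": 0, "fingers": -0.2},
    {"dx": 0, "dy": 0, "dz": 18, "rx": 0, "ry": 0, "rz": 0, "fingers": -0.2},
    {"dx": 0, "dy": 0, "dz": 18, "rx": 0, "ry": 0, "rz": 0, "fingers": -0.2},
  ],
)

```text
time: 23.2
tcp_pos: [0.493, 0.3756, 0.3297]
eef_rot: [0.002, 0.529, 0.849, 0.003]
contact_force: [0.1, 0.4, -1.3]
width: 0.4
finger_force: 0.0
```

Run:
```python
from h import *
o=manip.get_obs(); print(o["tcp_pos"],o["eef_rot"],o["joint_pos"],o["time"]); c=cam("scene"); save(c,"s8"); w=cam("wrist"); save(w,"w8")
b=cv2.resize(c["img"][170:345,290:465],(400,400),interpolation=2)
cv2.imwrite("pics/v8.png",np.hstack([w["img"][:,100:500],b]))
```

```text
[0.49298493 0.37561068 0.32969035] [0.0019207  0.52858869 0.84886962 0.00326792] [4.71287972e-01 3.39280230e-01 1.15880238e+00 8.51500283e-05
 1.63592936e+00 1.43807367e-02] 23.2
```

View pics/v8.png

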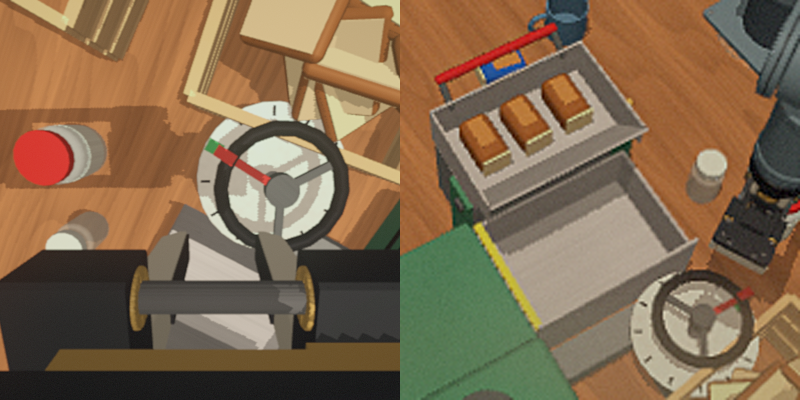

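Run:
```python
from h import *
c=load("w8")
for zt in(.165,.17):
  h=onz(c,383,191,.172); t=onz(c,322,153,zt); v=t-h; print(np.linalg.norm(v[:2]),"feeder deg",np.degrees(np.arctan2(v[1],v[0]))+3.47,h)
# refine bar on scene s8 crop scale 400/175
s=load("s8"); f=lambda u,v:onz(s,290+u*175/400,170+v*175/400,.255).round(4)
a,b=f(437-400,80),f(554-400,29); print("bar",a,b,(a+b)/2,np.degrees(np.arctan2(*(a-b)[1::-1])),np.linalg.norm(a-b))
```

```text
0.07476119456418172 feeder deg 178.32517947894297 [0.55010426 0.4027893  0.172     ]
0.07502174873437895 feeder deg 178.03517495759564 [0.55010426 0.4027893  0.172     ]
bar [ 0.688  -0.0895  0.255 ] [ 0.4827 -0.0739  0.255 ] [ 0.58535 -0.0817   0.255  ] -4.345347408497586 0.20589184053769582
```

The pointer is on the green mark (wheel about 3.33), the shutter is fully withdrawn and the bread is in the skip. Next I'll hover over the red bar and measure it.

Request:
carry_out(
  deltas=[
    {"dx": 1, "dy": -3, "dz": 3, "rx": 0, "ry": 0, "rz": 8, "fingers": -0.27},
    {"dx": 2, "dy": -7, "dz": 6, "rx": 0, "ry": 0, "rz": 16, "fingers": -0.27},
    {"dx": 9, "dy": -46.2, "dz": 6, "rx": 0, "ry": 0, "rz": 60.3, "fingers": -0.27},
    {"dx": 9, "dy": -46.2, "dz": 6, "rx": 0, "ry": 0, "rz": 60.3, "fingers": -0.27},
    {"dx": 9, "dy": -46.2, "dz": 6, "rx": 0, "ry": 0, "rz": 60.3, "fingers": -0.27},
    {"dx": 9, "dy": -46.2, "dz": 6, "rx": 0, "ry": 0, "rz": 60.3, "fingers": -0.27},
    {"dx": 9, "dy": -46.2, "dz": 6, "rx": 0, "ry": 0, "rz": 60.3, "fingers": -0.27},
    {"dx": 9, "dy": -46.2, "dz": 6, "rx": 0, "ry": 0, "rz": 60.3, "fingers": -0.27},
    {"dx": 9, "dy": -46.2, "dz": 6, "rx": 0, "ry": 0, "rz": 60.3, "fingers": -0.27},
    {"dx": 9, "dy": -46.2, "dz": 6, "rx": 0, "ry": 0, "rz": 60.3, "fingers": -0.27},
    {"dx": 9, "dy": -46.2, "dz": 6, "rx": 0, "ry": 0, "rz": 60.3, "fingers": -0.27},
    {"dx": 9, "dy": -46.2, "dz": 6, "rx": 0, "ry": 0, "rz": 60.3, "fingers": -0.27},
  ],
)

```text
time: 24.5
tcp_pos: [0.5813, -0.0898, 0.3826]
eef_rot: [-0.002, 0.033, 0.999, 0.001]
contact_force: [0.0, 0.1, 0.0]
width: 0.365
finger_force: 0.0
```

Request:
carry_out(
  deltas=[
    {"dx": 0, "dy": 0, "dz": 0, "rx": 0, "ry": 0, "rz": 0, "fingers": -0.27},
    {"dx": 0, "dy": 0, "dz": 0, "rx": 0, "ry": 0, "rz": 0, "fingers": -0.27},
  ],
)

```text
time: 24.7
tcp_pos: [0.5813, -0.0854, 0.3854]
eef_rot: [-0.0, 0.03, 1.0, 0.0]
contact_force: [0.6, -0.7, 0.8]
width: 0.363
finger_force: 0.0
```

Run:
```python
from h import *
o=manip.get_obs(); print(o["tcp_pos"],o["eef_rot"],o["time"])
for n,i in(("wrist","w9"),("side","d9"),("scene","s9")):
    c=cam(n); save(c,i); g=c["img"].astype(int); m=((g[...,2]>120)&(g[...,1]<60)&(g[...,0]<60)).astype(np.uint8)
    k,l,st,ct=cv2.connectedComponentsWithStats(m)
    for j in range(1,k):
        if st[j,4]>40:
            ys,xs=np.where(l==j); q=np.c_[xs,ys].astype(np.float32); (cx,cy),(w,h),a=cv2.minAreaRect(q)
            d=np.array(cv2.fitLine(q,2,0,.01,.01)).ravel(); t=(q-d[2:])@d[:2]; e=[d[2:]+d[:2]*t.min(),d[2:]+d[:2]*t.max()]
            P=[onz(c,*x,.255)[:2] for x in e]; print(i,st[j,4],np.round(e,1).tolist(),"world",np.round(P,4).tolist(),np.linalg.norm(P[0]-P[1]).round(3))
```

```text
[ 0.58130583 -0.0853839   0.38536633] [-4.32005578e-04  2.99169192e-02  9.99552183e-01  4.74649120e-04] 24.7
w9 2055 [[321.20001220703125, 81.0], [321.5, 280.0]] world [[0.4768, -0.0794], [0.6711, -0.0908]] 0.195
d9 224 [[292.5, 186.6999969482422], [354.3999938964844, 165.0]] world [[0.4806, -0.0824], [0.6894, -0.0997]] 0.21
d9 66 [[177.1999969482422, 181.3000030517578], [196.3000030517578, 179.60000610351562]] world [[0.2157, 0.1192], [0.2644, 0.097]] 0.054
s9 228 [[305.5, 205.0], [357.5, 181.0]] world [[0.6901, -0.0909], [0.4778, -0.08]] 0.213
s9 232 [[450.6000061035156, 249.6999969482422], [466.5, 258.1000061035156]] world [[0.3787, 0.3143], [0.3551, 0.3657]] 0.057
```

Request:
carry_out(
  deltas=[
    {"dx": 0, "dy": -0.1, "dz": -4, "rx": 0, "ry": 0, "rz": 0, "fingers": -0.27},
    {"dx": 0, "dy": -0.1, "dz": -8, "rx": 0, "ry": 0, "rz": 0, "fingers": -0.27},
    {"dx": 0, "dy": -0.1, "dz": -12, "rx": 0, "ry": 0, "rz": 0, "fingers": -0.27},
    {"dx": 0, "dy": -0.1, "dz": -14.2, "rx": 0, "ry": 0, "rz": 0, "fingers": -0.27},
    {"dx": 0, "dy": -0.1, "dz": -14.2, "rx": 0, "ry": 0, "rz": 0, "fingers": -0.27},
    {"dx": 0, "dy": -0.1, "dz": -14.2, "rx": 0, "ry": 0, "rz": 0, "fingers": -1},
    {"dx": 0, "dy": -0.1, "dz": -14.2, "rx": 0, "ry": 0, "rz": 0, "fingers": -1},
    {"dx": 0, "dy": -0.1, "dz": -14.2, "rx": 0, "ry": 0, "rz": 0, "fingers": -1},
    {"dx": 0, "dy": -0.1, "dz": -14.2, "rx": 0, "ry": 0, "rz": 0, "fingers": -1},
    {"dx": 0, "dy": -0.1, "dz": -14.2, "rx": 0, "ry": 0, "rz": 0, "fingers": -1},
  ],
  squeeze=20,
)

```text
time: 25.85
tcp_pos: [0.5829, -0.0853, 0.246]
eef_rot: [0.002, 0.03, 1.0, 0.002]
contact_force: [0.5, 8.2, 1.7]
width: 0.162
finger_force: 20.0
```

Run:
```python
import numpy as np, json
def y(t): return -15.5*np.cos(t)+10*np.sin(t)
def z(t): return 15.5*np.sin(t)+10*np.cos(t)
def rows(t0,ts): return "; ".join(f"{t:.2f}: {.06*(y(t)-y(t0)):.2f},{.998*(y(t)-y(t0)):.2f},{z(t)-z(t0):.2f}" for t in ts)
print(rows(0,np.arange(1,13)*.08)); print(rows(.96,np.r_[.96+np.arange(1,13)*.0617]))
print(rows(1.70,1.7-np.arange(1,13)*.0617)); print(rows(.96,.96-np.arange(1,13)*.05)); print(rows(.36,.36-np.arange(1,10)*.04))
```

```text
0.08: 0.05,0.85,1.21; 0.16: 0.11,1.79,2.34; 0.24: 0.17,2.82,3.40; 0.32: 0.24,3.92,4.37; 0.40: 0.31,5.11,5.25; 0.48: 0.38,6.36,6.03; 0.56: 0.46,7.66,6.71; 0.64: 0.54,9.02,7.28; 0.72: 0.63,10.42,7.74; 0.80: 0.71,11.85,8.09; 0.88: 0.80,13.30,8.32; 0.96: 0.89,14.77,8.43
1.02: 0.07,1.14,0.01; 1.08: 0.14,2.27,-0.05; 1.15: 0.20,3.40,-0.19; 1.21: 0.27,4.52,-0.39; 1.27: 0.34,5.62,-0.66; 1.33: 0.40,6.70,-1.00; 1.39: 0.47,7.76,-1.40; 1.45: 0.53,8.80,-1.87; 1.52: 0.59,9.80,-2.40; 1.58: 0.65,10.77,-3.00; 1.64: 0.70,11.70,-3.65; 1.70: 0.76,12.59,-4.36
1.64: -0.05,-0.89,0.71; 1.58: -0.11,-1.82,1.36; 1.51: -0.17,-2.79,1.95; 1.45: -0.23,-3.79,2.48; 1.39: -0.29,-4.83,2.95; 1.33: -0.35,-5.89,3.36; 1.27: -0.42,-6.97,3.69; 1.21: -0.49,-8.08,3.96; 1.14: -0.55,-9.20,4.16; 1.08: -0.62,-10.32,4.30; 1.02: -0.69,-11.46,4.36; 0.96: -0.76,-12.59,4.35
0.91: -0.06,-0.92,-0.06; 0.86: -0.11,-1.83,-0.16; 0.81: -0.16,-2.74,-0.31; 0.76: -0.22,-3.64,-0.51; 0.71: -0.27,-4.53,-0.75; 0.66: -0.32,-5.41,-1.03; 0.61: -0.38,-6.27,-1.36; 0.56: -0.43,-7.11,-1.73; 0.51: -0.48,-7.93,-2.14; 0.46: -0.53,-8.73,-2.59; 0.41: -0.57,-9.51,-3.08; 0.36: -0.62,-10.27,-3.61
0.32: -0.04,-0.58,-0.45; 0.28: -0.07,-1.15,-0.93; 0.24: -0.10,-1.69,-1.42; 0.20: -0.13,-2.22,-1.94; 0.16: -0.16,-2.72,-2.48; 0.12: -0.19,-3.20,-3.04; 0.08: -0.22,-3.66,-3.61; 0.04: -0.25,-4.10,-4.21; 0.00: -0.27,-4.51,-4.82
```

Request:
carry_out(
  deltas=[
    {"dx": 0.05, "dy": 0.85, "dz": 1.21, "rx": 0, "ry": 0, "rz": 0, "fingers": -1},
    {"dx": 0.11, "dy": 1.79, "dz": 2.34, "rx": 0, "ry": 0, "rz": 0, "fingers": -1},
    {"dx": 0.17, "dy": 2.82, "dz": 3.4, "rx": 0, "ry": 0, "rz": 0, "fingers": -1},
    {"dx": 0.24, "dy": 3.92, "dz": 4.37, "rx": 0, "ry": 0, "rz": 0, "fingers": -1},
    {"dx": 0.31, "dy": 5.11, "dz": 5.25, "rx": 0, "ry": 0, "rz": 0, "fingers": -1},
    {"dx": 0.38, "dy": 6.36, "dz": 6.03, "rx": 0, "ry": 0, "rz": 0, "fingers": -1},
    {"dx": 0.46, "dy": 7.66, "dz": 6.71, "rx": 0, "ry": 0, "rz": 0, "fingers": -1},
    {"dx": 0.54, "dy": 9.02, "dz": 7.28, "rx": 0, "ry": 0, "rz": 0, "fingers": -1},
    {"dx": 0.63, "dy": 10.42, "dz": 7.74, "rx": 0, "ry": 0, "rz": 0, "fingers": -1},
    {"dx": 0.71, "dy": 11.85, "dz": 8.09, "rx": 0, "ry": 0, "rz": 0, "fingers": -1},
    {"dx": 0.8, "dy": 13.3, "dz": 8.32, "rx": 0, "ry": 0, "rz": 0, "fingers": -1},
    {"dx": 0.89, "dy": 14.77, "dz": 8.43, "rx": 0, "ry": 0, "rz": 0, "fingers": -1},
  ],
)

```text
time: 27.05
tcp_pos: [0.5907, 0.0602, 0.3313]
eef_rot: [0.002, 0.031, 1.0, -0.0]
contact_force: [0.6, -1.3, 3.4]
width: 0.162
finger_force: 20.0
```

Request:
carry_out(
  deltas=[
    {"dx": 0.07, "dy": 1.14, "dz": 0.01, "rx": 0, "ry": 0, "rz": 0, "fingers": -1},
    {"dx": 0.14, "dy": 2.27, "dz": -0.05, "rx": 0, "ry": 0, "rz": 0, "fingers": -1},
    {"dx": 0.2, "dy": 3.4, "dz": -0.19, "rx": 0, "ry": 0, "rz": 0, "fingers": -1},
    {"dx": 0.27, "dy": 4.52, "dz": -0.39, "rx": 0, "ry": 0, "rz": 0, "fingers": -1},
    {"dx": 0.34, "dy": 5.62, "dz": -0.66, "rx": 0, "ry": 0, "rz": 0, "fingers": -1},
    {"dx": 0.4, "dy": 6.7, "dz": -1, "rx": 0, "ry": 0, "rz": 0, "fingers": -1},
    {"dx": 0.47, "dy": 7.76, "dz": -1.4, "rx": 0, "ry": 0, "rz": 0, "fingers": -1},
    {"dx": 0.53, "dy": 8.8, "dz": -1.87, "rx": 0, "ry": 0, "rz": 0, "fingers": -1},
    {"dx": 0.59, "dy": 9.8, "dz": -2.4, "rx": 0, "ry": 0, "rz": 0, "fingers": -1},
    {"dx": 0.65, "dy": 10.77, "dz": -3, "rx": 0, "ry": 0, "rz": 0, "fingers": -1},
    {"dx": 0.7, "dy": 11.7, "dz": -3.65, "rx": 0, "ry": 0, "rz": 0, "fingers": -1},
    {"dx": 0.76, "dy": 12.59, "dz": -4.36, "rx": 0, "ry": 0, "rz": 0, "fingers": -1},
  ],
)

```text
time: 28.25
tcp_pos: [0.5974, 0.1872, 0.2836]
eef_rot: [-0.001, 0.03, 1.0, 0.001]
contact_force: [-0.7, 5.5, 1.3]
width: 0.163
finger_force: 20.0
```

Request:
carry_out(
  deltas=[
    {"dx": 0, "dy": 0, "dz": 0, "rx": 0, "ry": 0, "rz": 0, "fingers": -1},
    {"dx": 0, "dy": 0, "dz": 0, "rx": 0, "ry": 0, "rz": 0, "fingers": -1},
    {"dx": 0, "dy": 0, "dz": 0, "rx": 0, "ry": 0, "rz": 0, "fingers": -1},
    {"dx": 0, "dy": 0, "dz": 0, "rx": 0, "ry": 0, "rz": 0, "fingers": -1},
    {"dx": 0, "dy": 0, "dz": 0, "rx": 0, "ry": 0, "rz": 0, "fingers": -1},
  ],
)

```text
time: 28.75
tcp_pos: [0.5973, 0.1874, 0.2833]
eef_rot: [-0.001, 0.03, 1.0, 0.001]
contact_force: [0.6, 7.4, 1.4]
width: 0.167
finger_force: 20.0
```

Run:
```python
from h import *
c=cam("scene"); save(c,"s10"); d=cam("side"); save(d,"d10"); w=cam("wrist"); save(w,"w10")
o=manip.get_obs();P=o["tcp_pos"];p=np.load("feeder.npy");v=P[:2]-p[:2]; y=-np.sin(p[2])*v[0]+np.cos(p[2])*v[1]
ys=np.linspace(0,1.75,1751); Y=-.155*np.cos(ys)+.1*np.sin(ys); print("tilt est from y",ys[np.argmin(abs(Y-y))],y)
b=cv2.resize(c["img"][170:345,290:465],(400,400),interpolation=2)
e=cv2.resize(w["img"],(400,250)); e=np.vstack([e,cv2.resize(d["img"][100:240,200:424],(400,150+100))])
cv2.imwrite("pics/v10.png",np.hstack([cv2.resize(b,(400,500)),e]))
```

```text
tilt est from y 1.706 0.11993264660824521
```

View pics/v10.png

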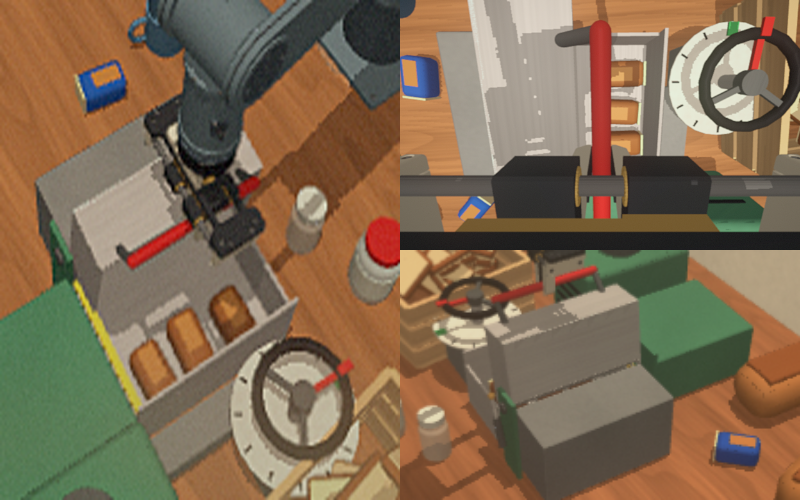

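All three bread ends are in the bin and the skip sits at about 1.7 rad. I'll lead it back slowly, still pinched.

Request:
carry_out(
  deltas=[
    {"dx": -0.05, "dy": -0.89, "dz": 0.71, "rx": 0, "ry": 0, "rz": 0, "fingers": -1},
    {"dx": -0.11, "dy": -1.82, "dz": 1.36, "rx": 0, "ry": 0, "rz": 0, "fingers": -1},
    {"dx": -0.17, "dy": -2.79, "dz": 1.95, "rx": 0, "ry": 0, "rz": 0, "fingers": -1},
    {"dx": -0.23, "dy": -3.79, "dz": 2.48, "rx": 0, "ry": 0, "rz": 0, "fingers": -1},
    {"dx": -0.29, "dy": -4.83, "dz": 2.95, "rx": 0, "ry": 0, "rz": 0, "fingers": -1},
    {"dx": -0.35, "dy": -5.89, "dz": 3.36, "rx": 0, "ry": 0, "rz": 0, "fingers": -1},
    {"dx": -0.42, "dy": -6.97, "dz": 3.69, "rx": 0, "ry": 0, "rz": 0, "fingers": -1},
    {"dx": -0.49, "dy": -8.08, "dz": 3.96, "rx": 0, "ry": 0, "rz": 0, "fingers": -1},
    {"dx": -0.55, "dy": -9.2, "dz": 4.16, "rx": 0, "ry": 0, "rz": 0, "fingers": -1},
    {"dx": -0.62, "dy": -10.32, "dz": 4.3, "rx": 0, "ry": 0, "rz": 0, "fingers": -1},
    {"dx": -0.69, "dy": -11.46, "dz": 4.36, "rx": 0, "ry": 0, "rz": 0, "fingers": -1},
    {"dx": -0.76, "dy": -12.59, "dz": 4.35, "rx": 0, "ry": 0, "rz": 0, "fingers": -1},
  ],
  squeeze=25,
)

```text
time: 30.1
tcp_pos: [0.5901, 0.0597, 0.3275]
eef_rot: [-0.001, 0.031, 1.0, 0.0]
contact_force: [-0.4, 3.1, 3.1]
width: 0.162
finger_force: 25.0
```

Request:
carry_out(
  deltas=[
    {"dx": -0.06, "dy": -0.92, "dz": -0.06, "rx": 0, "ry": 0, "rz": 0, "fingers": -1},
    {"dx": -0.11, "dy": -1.83, "dz": -0.16, "rx": 0, "ry": 0, "rz": 0, "fingers": -1},
    {"dx": -0.16, "dy": -2.74, "dz": -0.31, "rx": 0, "ry": 0, "rz": 0, "fingers": -1},
    {"dx": -0.22, "dy": -3.64, "dz": -0.51, "rx": 0, "ry": 0, "rz": 0, "fingers": -1},
    {"dx": -0.27, "dy": -4.53, "dz": -0.75, "rx": 0, "ry": 0, "rz": 0, "fingers": -1},
    {"dx": -0.32, "dy": -5.41, "dz": -1.03, "rx": 0, "ry": 0, "rz": 0, "fingers": -1},
    {"dx": -0.38, "dy": -6.27, "dz": -1.36, "rx": 0, "ry": 0, "rz": 0, "fingers": -1},
    {"dx": -0.43, "dy": -7.11, "dz": -1.73, "rx": 0, "ry": 0, "rz": 0, "fingers": -1},
    {"dx": -0.48, "dy": -7.93, "dz": -2.14, "rx": 0, "ry": 0, "rz": 0, "fingers": -1},
    {"dx": -0.53, "dy": -8.73, "dz": -2.59, "rx": 0, "ry": 0, "rz": 0, "fingers": -1},
    {"dx": -0.57, "dy": -9.51, "dz": -3.08, "rx": 0, "ry": 0, "rz": 0, "fingers": -1},
    {"dx": -0.62, "dy": -10.27, "dz": -3.61, "rx": 0, "ry": 0, "rz": 0, "fingers": -1},
  ],
)

```text
time: 31.3
tcp_pos: [0.5842, -0.044, 0.2913]
eef_rot: [-0.0, 0.031, 1.0, -0.0]
contact_force: [0.2, 1.0, -1.6]
width: 0.164
finger_force: 25.0
```

Request:
carry_out(
  deltas=[
    {"dx": -0.04, "dy": -0.58, "dz": -0.45, "rx": 0, "ry": 0, "rz": 0, "fingers": -1},
    {"dx": -0.07, "dy": -1.15, "dz": -0.93, "rx": 0, "ry": 0, "rz": 0, "fingers": -1},
    {"dx": -0.1, "dy": -1.69, "dz": -1.42, "rx": 0, "ry": 0, "rz": 0, "fingers": -1},
    {"dx": -0.13, "dy": -2.22, "dz": -1.94, "rx": 0, "ry": 0, "rz": 0, "fingers": -1},
    {"dx": -0.16, "dy": -2.72, "dz": -2.48, "rx": 0, "ry": 0, "rz": 0, "fingers": -1},
    {"dx": -0.19, "dy": -3.2, "dz": -3.04, "rx": 0, "ry": 0, "rz": 0, "fingers": -1},
    {"dx": -0.22, "dy": -3.66, "dz": -3.61, "rx": 0, "ry": 0, "rz": 0, "fingers": -1},
    {"dx": -0.25, "dy": -4.1, "dz": -4.21, "rx": 0, "ry": 0, "rz": 0, "fingers": -1},
    {"dx": -0.27, "dy": -4.51, "dz": -4.82, "rx": 0, "ry": 0, "rz": 0, "fingers": -1},
    {"dx": -0.27, "dy": -4.51, "dz": -4.82, "rx": 0, "ry": 0, "rz": 0, "fingers": -1},
    {"dx": -0.27, "dy": -4.51, "dz": -4.82, "rx": 0, "ry": 0, "rz": 0, "fingers": -1},
  ],
)

```text
time: 32.4
tcp_pos: [0.5826, -0.0853, 0.2468]
eef_rot: [0.003, 0.03, 1.0, 0.002]
contact_force: [-2.7, 10.0, 14.8]
width: 0.166
finger_force: 25.0
```

Request:
carry_out(
  deltas=[
    {"dx": 0, "dy": 0, "dz": 0, "rx": 0, "ry": 0, "rz": 0, "fingers": -0.27},
    {"dx": 0, "dy": 0, "dz": 0, "rx": 0, "ry": 0, "rz": 0, "fingers": -0.27},
    {"dx": 0, "dy": 0, "dz": 0, "rx": 0, "ry": 0, "rz": 0, "fingers": -0.27},
    {"dx": 0, "dy": 0, "dz": 0, "rx": 0, "ry": 0, "rz": 0, "fingers": -0.27},
    {"dx": 0, "dy": 0, "dz": 3, "rx": 0, "ry": 0, "rz": 0, "fingers": -0.27},
    {"dx": 0, "dy": 0, "dz": 7, "rx": 0, "ry": 0, "rz": 0, "fingers": -0.27},
    {"dx": 0, "dy": 0, "dz": 12, "rx": 0, "ry": 0, "rz": 0, "fingers": -0.27},
    {"dx": -5, "dy": -4, "dz": 14, "rx": 0, "ry": 0, "rz": 0, "fingers": -0.27},
    {"dx": -9, "dy": -8, "dz": 14, "rx": 0, "ry": 0, "rz": 0, "fingers": -0.27},
    {"dx": -9, "dy": -8, "dz": 14, "rx": 0, "ry": 0, "rz": 0, "fingers": -0.27},
    {"dx": -9, "dy": -8, "dz": 14, "rx": 0, "ry": 0, "rz": 0, "fingers": -0.27},
  ],
)

```text
time: 33.5
tcp_pos: [0.4899, -0.1705, 0.3844]
eef_rot: [0.0, 0.033, 0.999, -0.001]
contact_force: [0.5, 0.4, -0.0]
width: 0.371
finger_force: 0.0
```

Run:
```python
from h import *
o=manip.get_obs(); print(o["contact_force"],o["time"])
a=cam("scene"); save(a,"s11"); b=load("s10"); r=load("s0") if 0 else load("s8")
# bar position vs before tipping; wheel pointer vs s10; bread region vs s10
def bar(c):
    g=c["img"][170:220,290:370].astype(int); m=(g[...,2]>120)&(g[...,1]<60)&(g[...,0]<60); y,x=np.where(m); return x.mean().round(2),y.mean().round(2),m.sum()
print("bar",bar(r),bar(load("s5")),bar(a))
d=lambda A,B,y0,y1,x0,x1:np.abs(A["img"][y0:y1,x0:x1].astype(int)-B["img"][y0:y1,x0:x1]).mean().round(2)
print("wheel s8/s10/now",d(r,a,285,335,390,450),d(b,a,285,335,390,450),"bin",d(b,a,265,310,345,400))
g=a["img"].astype(int); m=(g[...,2]-g[...,0]>60)&(g[...,1]<150); y,x=np.where(m[240:315,330:410]); print("brown px in bin now",len(x),"s8",((r["img"].astype(int)[240:315,330:410,2]-r["img"].astype(int)[240:315,330:410,0])>60).sum())
```

```text
[ 0.52172644  0.37657587 -0.01106289] 33.5
bar (np.float64(41.42), np.float64(22.89), np.int64(233)) (np.float64(31.64), np.float64(27.39), np.int64(111)) (np.float64(41.42), np.float64(22.93), np.int64(231))
wheel s8/s10/now 7.89 2.91 bin 15.81
brown px in bin now 1021 s8 436
```

```bash
python3 -c "
from station import manip
print(manip.sign_off())"
```

```text
the job is handed in; nothing more can be done
None
```

I handed the job in at about 33.5 s: all three bread ends are in the feed bin, the skip is back fully upright, and the wheel is at its green mark (about 3.33 rad); hand-in returned no verdict.

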